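# Unstack the wooden crystal models onto their display boards

### The arm

A 7-joint arm with a two-finger parallel gripper is mounted at the origin on a cart in front of the work surface, level with it; the furniture and walls round the work are solid. World frame = base frame: x ahead of the robot, y to its left, z up, the work surface at z = 0. Lengths are in mm, angles in rad, forces in N, time in s.
With the tool pointing down it reaches from about 425 to 875 mm from the base axis. Payload 4.7 kg.
Tool frame: the origin (TCP) lies on the centre line of the jaws, within the pads' length; the fingertips stand 25 mm ahead of it and the grasp point (between the pads) lies 6 mm ahead of it (env.tcp_to_tips is the distance from the TCP to the fingertips, in mm); z points along the fingers, y is the direction in which the jaws open and shut (so a half turn about z gives the same grasp; the last joint's range is limited). The gripper opens to 87 mm and grips with 3 to 60 N. Pads are 19 mm wide; open, the fingers measure 117 mm over their backs; the gripper's body (75 mm by 190 mm) begins 51 mm behind the grasp point.
Start: joints at [-1.244, 0.321, -0.07, 1.45, 0.023, 1.371, -0.057], TCP at [200.047, 618.469, 247.587] pointing down, gripper open.
Joint ranges: [-2.86, 2.86], [-0.3, 2.09], [-1.38, 1.24], [0.06, 2.45], [-1.56, 4.7], [0.09, 2.05], [-2.69, 2.69]. Speed limits (rad/s): [2.57, 2.57, 3.14, 3.14, 3.14, 3.14, 3.14].

### API

Orientations are given as a rotation vector (axis times angle).
In Python, from cell import env, cams gives the robot as it stands.
- The arm moves only by the shell command python3 -m creep 'ROWS'. ROWS is JSON, a list of rows, each an object with "angular": the turn, a rotation vector about the tool's x, y, z in units of 8 degrees (1.0 is 8 degrees), a list of three; "dp": the shift along the tool's x, y, z in units of 25 mm (1.0 is 25 mm), a list of three; "claw": the finger opening in mm, from 0 to 87. In form: [{"angular": [wx, wy, wz], "dp": [tx, ty, tz], "claw": claw}, ...]. A call has exactly 8 rows; each row is the pose to reach, as a shift and turn from the pose commanded when the call began, along the tool's axes at that moment; what a row does not reach only later rows make up. A row lasts 1/8 s, in which the tool goes at most 62.5 mm and 10.7 degrees, less where a joint would pass 70% of its speed; a pose out of reach is approached as far as the arm can. A call with a gripper value outside its range is refused whole. The fingers move at their own pace and stop on an object; the grip force is fixed at half the most. Time passes only in rows, so rows that repeat a pose let the fingers close, or fill a call up. It gives the time, the measured TCP pose, the force and the opening at its end, in the units of the state.
- env.read_state(): the state, without advancing time (a new reading comes with each control period).
- cams.grab_frame(name): name is "scene" or "side" or "wrist"; returns a dict with "img" (420x560x3 uint8, red, green, blue), "range_z" (420x560 float32, mm along the optical axis (not along the pixel's ray), 0 where there is no reading), "fx", "fy", "cx", "cy" (pixels), "view" (4x4, takes a point from world to camera coordinates); the wrist camera has in their place "T_tool_cam" (4x4, takes a point from camera to tool coordinates, whose origin is the TCP and whose axes are the flange's). Camera axes: x right, y down, z forward; pixel columns grow to the right and rows downward; lengths in mm; the calibration is good to about 2 mm. A picture is of the moment at which its call begins: read the wrist's pose just before it.
- env.hand_in(): hands the job in, once; it reports no verdict.
The state is a dict: "time": time; "q": joint angles; "qvel": joint speeds; "joint_efforts": joint torques, N m; "ee_pos": TCP position; "orientation": TCP orientation; "contact_force": force on the tool from outside, world axes, zero at the start; "wrist_torque": the same for the moment, N m; "opening": opening from 0.0 (shut) to 1.0 (fully open).
Only numpy, scipy, OpenCV 4.12 (cv2) and the standard library are available. Lean on these libraries where they do the work, as an engineer would, in place of code of your own. Each camera call takes 0.05 s, during which the arm holds its last target.

### The job

Take the tower of four wooden crystal models apart from the top down, one at a time, and stand each upright in the middle of the dark display board whose inlaid outline has its shape, turned to match that outline. Let none of them topple, and leave the eraser and the magnet where they lie.

Things in the scene. Friction and masses are not known exactly. Their poses are not given: they have to be found in the camera images.
- skew_mid (a point): Plain wooden crystal model, the top block, a skewed (leaning parallelogram) prism: 25 mm between one pair of sides, along x, those sides being 27.6 mm long along y; corner angles 65 and 115 degrees; the corners in the xy plane are (12.5, -8), (12.5, 19.6), (-12.5, 8), (-12.5, -19.6) mm; 30 g. Height 36 mm. The point is its centre, 18 mm above its underside; z up. It starts lying flat on the hex block, centred within 3 mm and turned up to 0.2 rad from it.
- hex_mid (a point): Plain wooden crystal model, the second block from the top, a regular hexagonal prism, 40 mm across flats (x is square to a pair of flats), 46 mm across corners; 50 g. Height 36 mm. The point is its centre, 18 mm above its underside; z up. It starts lying flat on the square block, centred within 3 mm and turned up to 0.2 rad from it.
- square_mid (a point): Plain wooden crystal model, the third block from the top, a square prism 48 x 48 mm; 75 g. Height 36 mm. The point is its centre, 18 mm above its underside; z up. It starts lying flat on the long block, centred within 3 mm and turned up to 0.2 rad from it.
- long_mid (a point): Plain wooden crystal model, the bottom block, a rectangular prism 52 mm along x by 84 mm along y; 130 g. Height 36 mm. The point is its centre, 18 mm above its underside; z up. It starts flat on the table, with the other three stacked on it (the long and hex blocks are of a browner wood, the other two paler).
- skew_board_top (a point): Fixed dark wooden board for the skew block: a plate 8 mm high of the same outline as the block but 10 mm larger on every side, flat on top, with the block's own outline inlaid as a thin light line. The point is the centre of its top face, 8 mm above the table; its x and y axes lie in the outline as the block's x and y do in the block.
- hex_board_top (a point): Fixed dark wooden board for the hex block: a plate 8 mm high of the same outline as the block but 10 mm larger on every side, flat on top, with the block's own outline inlaid as a thin light line. The point is the centre of its top face, 8 mm above the table; its x and y axes lie in the outline as the block's x and y do in the block.
- square_board_top (a point): Fixed dark wooden board for the square block: a plate 8 mm high of the same outline as the block but 10 mm larger on every side, flat on top, with the block's own outline inlaid as a thin light line. The point is the centre of its top face, 8 mm above the table; its x and y axes lie in the outline as the block's x and y do in the block.
- long_board_top (a point): Fixed dark wooden board for the long block: a plate 8 mm high of the same outline as the block but 10 mm larger on every side, flat on top, with the block's own outline inlaid as a thin light line. The point is the centre of its top face, 8 mm above the table; its x and y axes lie in the outline as the block's x and y do in the block.
- eraser_mid (a point): Loose blue and white eraser, 20 x 42 x 13 mm, lying flat (long side along y), a bystander; the point is its centre, 6 mm above the table.
- magnet_mid (a point): Loose ring magnet in a white cup, a disc 38 mm across and 13 mm high, a bystander; the point is its centre, 6 mm above the table.
Not all that is in view belongs to the job. Leave any pink look-alike of the part that bears square_board_top alone.

How it is judged (in metres and radians):
On the way, in this order (a step that is already met when the one before it is completed fails the run):
1. the skewed model stands on its own board, turned to match, and is released (horizontal distance between skew_mid and skew_board_top below 0.012 m and z of skew_mid in the frame of skew_board_top between 0.014 and 0.022 m and angle between skew_mid's own z axis and vertical below 0.1 rad and angle between the y axis of skew_mid and the y axis of skew_board_top, either way round below 0.26 rad and linear speed of skew below 0.02 m/s and contact force between the fingers and skew below 0.2 N), for 0.2 s.
2. the hexagonal model stands on its own board, turned to match, and is released (horizontal distance between hex_mid and hex_board_top below 0.012 m and z of hex_mid in the frame of hex_board_top between 0.014 and 0.022 m and angle between hex_mid's own z axis and vertical below 0.1 rad and (angle between the x axis of hex_mid and the x axis of hex_board_top, either way round below 0.26 rad or angle between the x axis of hex_mid and the x axis of hex_board_top, either way round between 0.7872 and 1.3072 rad) and linear speed of hex below 0.02 m/s and contact force between the fingers and hex below 0.2 N), for 0.2 s.
3. the square model stands on its own board, turned to match, and is released (horizontal distance between square_mid and square_board_top below 0.012 m and z of square_mid in the frame of square_board_top between 0.014 and 0.022 m and angle between square_mid's own z axis and vertical below 0.1 rad and (angle between the y axis of square_mid and the y axis of square_board_top, either way round below 0.26 rad or angle between the x axis of square_mid and the y axis of square_board_top, either way round below 0.26 rad) and linear speed of square below 0.02 m/s and contact force between the fingers and square below 0.2 N), for 0.2 s.
4. the long rectangular model stands on its own board, turned to match, and is released (horizontal distance between long_mid and long_board_top below 0.012 m and z of long_mid in the frame of long_board_top between 0.014 and 0.022 m and angle between long_mid's own z axis and vertical below 0.1 rad and angle between the y axis of long_mid and the y axis of long_board_top, either way round below 0.26 rad and linear speed of long below 0.02 m/s and contact force between the fingers and long below 0.2 N), for 0.2 s.
At the end, for the whole second after the job is handed in: Each of the four models stands upright (tilt under 0.1 rad) on the top of its own board (within 4 mm in height), its centre within 12 mm of the board's centre and its sides within 0.26 rad (15 degrees) of the outline, any turn that matches the shape being good; all are released and at rest (all of step 1 and all of step 2 and all of step 3 and all of step 4); the robot touches nothing.
It fails at once if a model topples (tilts over 0.6 rad) (angle between any of skew_mid, hex_mid, square_mid, long_mid's own z axis and vertical above 0.6 rad).
It fails at once if the eraser is moved more than 30 mm (distance of eraser_mid from where it was at the start of the episode above 0.03 m).
It fails at once if the magnet is moved more than 30 mm (distance of magnet_mid from where it was at the start of the episode above 0.03 m).
It also fails if it takes over 88 s, if anything falls off the work surface, if the arm or the gripper's body presses on something with over 40 N, if the wrist force passes 120 N, or if a joint passes its speed limit or range.

## Working session

There is one attempt and no reset: what is moved stays moved. The work goes in short steps, Python scripts to look and compute and a shell command to move; the robot and the scene stay as the last step left them, time stands still between calls to the robot, and variables do not carry over. Pictures are saved under pics/ and viewed, and the job is handed in when it is done.

```bash
ls; mkdir -p pics
python3 - <<'E'
from cell import env,cams
import cv2
s=env.read_state();print({k:s[k] for k in('time','ee_pos','orientation','opening','q')},env.tcp_to_tips)
for n in("scene","side","wrist"):
    f=cams.grab_frame(n);cv2.imwrite(f"pics/{n}0.png",f["img"][:,:,::-1])
    print(n,f.get("fx"),f.get("cx"),f.get("cy"));print(f.get("view",f.get("T_tool_cam")))
E
```

```text
pics
{'time': 0.0, 'ee_pos': array([199.88473526, 617.95685958, 246.46351816]), 'orientation': array([-4.89233826e-01, -3.10303759e+00,  3.02639693e-03]), 'opening': 1.002109659396228, 'q': array([-1.24391732,  0.32181377, -0.07008885,  1.45168295,  0.02257982,
        1.3708225 , -0.0569029 ])} 25.0
scene 451.9577360947071 288.1090941377466 209.77871395096
[[ 7.45803197e-01 -6.66164915e-01  1.37761898e-03 -3.41988048e+02]
 [-5.25068919e-01 -5.89109716e-01 -6.14208737e-01  4.31311393e+02]
 [ 4.09975880e-01  4.57355494e-01 -7.89142402e-01  6.36544959e+02]
 [ 0.00000000e+00  0.00000000e+00  0.00000000e+00  1.00000000e+00]]
side 479.4631074180232 292.7847386897549 208.80444560697876
[[ 9.91482744e-01 -1.30232367e-01  1.22435282e-03 -5.45049418e+02]
 [-6.77769573e-02 -5.23980302e-01 -8.49029403e-01  1.84212730e+02]
 [ 1.11212646e-01  8.41715019e-01 -5.28344181e-01  7.60215597e+02]
 [ 0.00000000e+00  0.00000000e+00  0.00000000e+00  1.00000000e+00]]
wrist 348.7821866522899 286.79709012115103 208.72030808368243
[[-6.04918929e-04 -9.68033049e-01 -2.50821949e-01  6.79705734e+01]
 [ 9.99999814e-01 -6.04835815e-04 -7.74165015e-05  1.02035810e+00]
 [-7.67643658e-05 -2.50821949e-01  9.68033235e-01 -1.37201633e+02]
 [ 0.00000000e+00  0.00000000e+00  0.00000000e+00  1.00000000e+00]]
```

View pics/scene0.png

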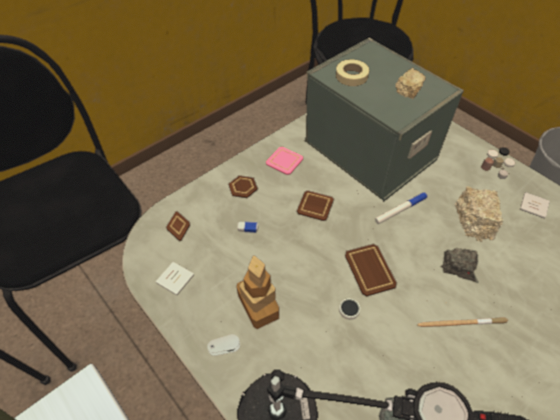

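View pics/side0.png

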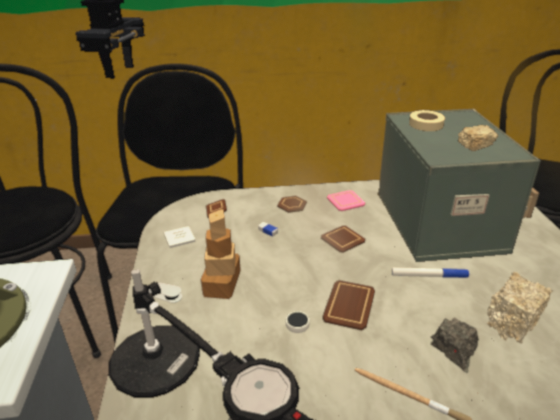

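View pics/wrist0.png

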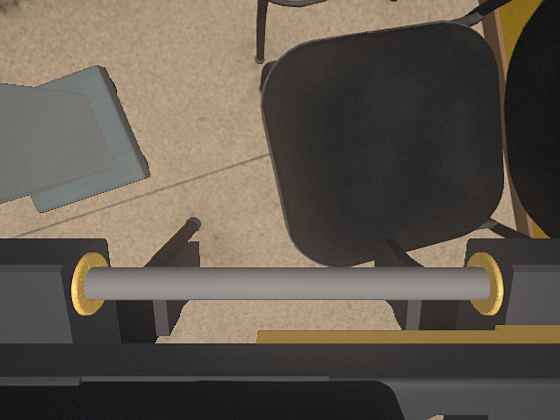

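```bash
cat > h.py <<'E'
from cell import env,cams
import cv2,numpy as np
from scipy.spatial.transform import Rotation as R
def frame(n):
    if n=="wrist":
        s=env.read_state()
        f=cams.grab_frame(n)
        T=np.eye(4);T[:3,:3]=R.from_rotvec(s['orientation']).as_matrix();T[:3,3]=s['ee_pos']
        f['view']=np.linalg.inv(T@f['T_tool_cam'])
    else: f=cams.grab_frame(n)
    f['K']=np.array([[f['fx'],0,f['cx']],[0,f['fy'],f['cy']],[0,0,1]])
    return f
def proj(f,P):
    P=np.atleast_2d(P);c=P@f['view'][:3,:3].T+f['view'][:3,3];u=c@f['K'].T;return u[:,:2]/u[:,2:]
def topdown(f,z,x0,x1,y0,y1,ppm):
    # image: columns = -y (left=+y), rows: up=+x
    W=int((y1-y0)*ppm);H=int((x1-x0)*ppm)
    world=np.array([[x1,y1,z],[x1,y0,z],[x0,y0,z],[x0,y1,z]],float)
    dst=np.float32([[0,0],[W,0],[W,H],[0,H]])
    M=cv2.getPerspectiveTransform(np.float32(proj(f,world)),dst)
    return cv2.warpPerspective(f['img'],M,(W,H),flags=cv2.INTER_CUBIC)[:,:,::-1].copy()
def cloud(f):
    d=f['range_z'];v,u=np.nonzero(d>0);z=d[v,u]
    c=np.stack([(u-f['cx'])/f['fx']*z,(v-f['cy'])/f['fy']*z,z],1)
    Ti=np.linalg.inv(f['view']);return c@Ti[:3,:3].T+Ti[:3,3],u,v
E
python3 - <<'E'
from h import *
f=frame("scene");g=frame("side")
P,u,v=cloud(f)
for n,(a,b) in dict(skewtop=(257,265),skb=(178,226),hexb=(243,187),sqb=(316,206),lob=(371,269),pink=(285,160),er=(248,227),mag=(349,309),box=(371,120),lamp=(280,385),lens=(442,405),tag=(223,345),rock=(460,262),sqtop=(270,295),longtop=(250,310)).items():
    i=np.argmin((u-a)**2+(v-b)**2);print(n,P[i].round())
for n,F in(("s",f),("d",g)):
    im=topdown(F,8,350,950,-350,350,1.0);
    for t in range(400,950,100): cv2.putText(im,str(t),(0,950-t),0,.4,(0,0,255));cv2.line(im,(0,950-t),(700,950-t),(0,0,255),1)
    for t in range(-300,350,100): cv2.putText(im,str(t),(350-t,10),0,.4,(0,0,255));cv2.line(im,(350-t,0),(350-t,600),(0,0,255),1)
    cv2.imwrite(f"pics/td_{n}.png",im)
E
```

```text
skewtop [433.  46. 145.]
skb [417. 296.   7.]
hexb [583. 290.   8.]
sqb [666. 143.   8.]
lob [638. -39.   8.]
pink [707. 289.   9.]
er [522. 195.  11.]
mag [544. -70.  12.]
box [787. 129. 187.]
lamp [ 339. -118.  140.]
lens [ 485. -279.  131.]
tag [333.  26.  16.]
rock [ 759. -149.   36.]
sqtop [438.  24.  67.]
longtop [403.  38.  37.]
```

View pics/td_s.png

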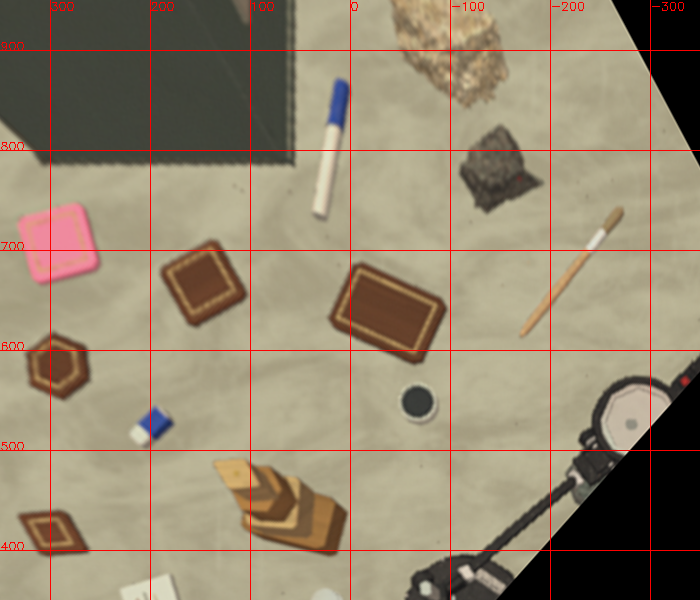

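View pics/td_d.png

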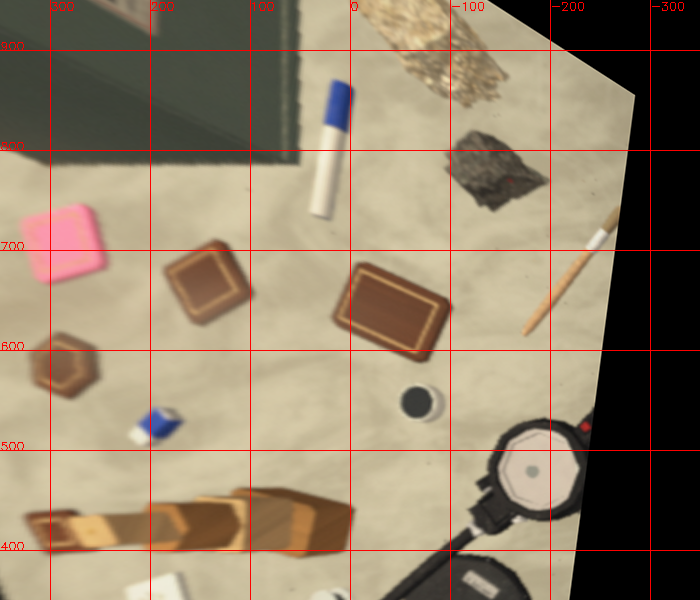

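```bash
cat >> h.py <<'E'
from scipy.optimize import minimize
from scipy.ndimage import map_coordinates
SH=dict(skew=np.array([(12.5,-8),(12.5,19.6),(-12.5,8),(-12.5,-19.6)]),
 hex=np.array([(23.09*np.cos(a),23.09*np.sin(a)) for a in np.radians(np.arange(30,390,60))]),
 square=np.array([(24,-24),(24,24),(-24,24),(-24,-24.)]),
 long=np.array([(26,-42),(26,42),(-26,42),(-26,-42.)]))
BZ=8
def outline(name,off=0,n=40):
    p=SH[name];m=len(p);o=[]
    for i in range(m):
        a,b=p[i],p[(i+1)%m];t=(b-a)/np.linalg.norm(b-a);nn=np.array([t[1],-t[0]])
        if nn@(a+b)<0:nn=-nn
        s=np.linspace(.08,.92,n)[:,None]
        o.append(a+(b-a)*s+nn*off)
    return np.concatenate(o)
def place(p,x,z): 
    c,s=np.cos(x[2]),np.sin(x[2])
    return np.c_[p@np.array([[c,s],[-s,c]])+x[:2],np.full(len(p),z)]
def samp(f,P):
    uv=proj(f,P);return map_coordinates(f['g'],[uv[:,1],uv[:,0]],order=1,mode='nearest')
def fit(name,frames,x0,z,score,th=0.15,rng=8):
    best=None
    for a in np.linspace(-th,th,7):
      for dx in (-rng,0,rng):
        for dy in (-rng,0,rng):
          r=minimize(lambda x:-sum(score(f,name,(x[0],x[1],x[2]/50),z) for f in frames),[x0[0]+dx,x0[1]+dy,(x0[2]+a)*50],method='Nelder-Mead',options=dict(initial_simplex=None,xatol=.05,fatol=.01))
          if best is None or r.fun<best.fun:best=r
    return np.array([best.x[0],best.x[1],best.x[2]/50]),best.fun
def sc_line(f,name,x,z):
    return samp(f,place(outline(name,0),x,z)).mean()-.5*samp(f,place(outline(name,5),x,z)).mean()-.5*samp(f,place(outline(name,-5),x,z)).mean()
def gray(f): f['g']=cv2.GaussianBlur(f['img'].astype(np.float32).mean(2),(0,0),.7);return f
E
python3 - <<'E'
from h import *
f=gray(frame("scene"));g=gray(frame("side"))
B=dict(skew=(417,296,-.0),hex=(585,291,0.),square=(667,146,.5),long=(637,-37,1.15))
for n,x0 in B.items():
    th=.15 if n!='skew' else .9
    for k,fr in(("scene",[f]),("side",[g]),("both",[f,g])):
        if n=='skew' :
            # coarse over angles
            if k!='scene':continue
            r=[]
            for a in np.arange(-1.57,1.57,.3): r.append((fit(n,fr,(x0[0],x0[1],a),8,sc_line,rng=4)))
            r.sort(key=lambda t:t[1]);print(n,[(q[0].round(2),round(q[1],1)) for q in r[:4]])
        else: x,s=fit(n,fr,x0,8,sc_line);print(n,k,x.round(2),round(s,1))
# tower
P,u,v=cloud(f)
for z in(144,108,72,36):
    m=(abs(P[:,2]-z)<4)&(abs(P[:,0]-430)<70)&(abs(P[:,1]-40)<70);print(z,m.sum(),P[m].mean(0).round(1))
P[:,0]
im=cv2.resize(f['img'][230:340,210:310,::-1],None,fx=5,fy=5,interpolation=cv2.INTER_CUBIC);cv2.imwrite("pics/tower.png",im)
E
```

```text
skew [(array([4.1813e+02, 2.9950e+02, 8.0000e-02]), np.float64(-27.5)), (array([4.1813e+02, 2.9950e+02, 8.0000e-02]), np.float64(-27.5)), (array([4.1813e+02, 2.9950e+02, 8.0000e-02]), np.float64(-27.5)), (array([4.1814e+02, 2.9950e+02, 8.0000e-02]), np.float64(-27.5))]
hex scene [ 5.8572e+02  2.9468e+02 -3.9000e-01] -23.3
hex side [ 5.8549e+02  2.9086e+02 -3.9000e-01] -7.8
hex both [ 5.8589e+02  2.9418e+02 -1.6000e-01] -25.6
square scene [6.6907e+02 1.4876e+02 5.1000e-01] -25.8
square side [6.6882e+02 1.4642e+02 5.2000e-01] -11.4
square both [6.6883e+02 1.4812e+02 5.2000e-01] -34.6
long scene [632.8  -50.89   1.14] -16.4
long side [630.47 -50.98   1.14] -15.3
long both [618.1  -44.56   1.14] -31.1
144 248 [430.8  44.9 144.1]
108 200 [425.6  41.8 108.2]
72 221 [421.6  39.   72.2]
36 406 [418.9  28.3  36.4]
```

View pics/tower.png

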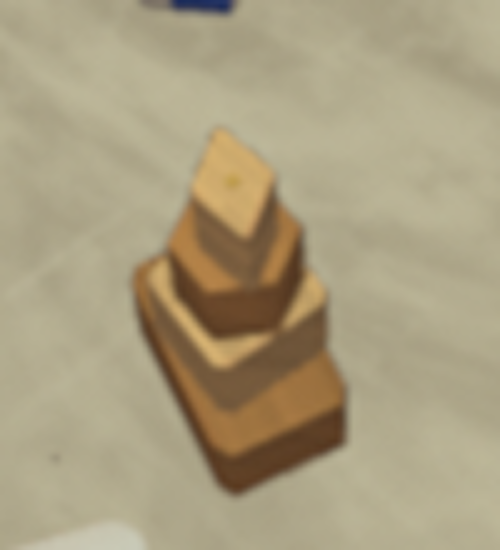

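```bash
cat >> h.py <<'E'
def bp(f,uv,z):
    Ti=np.linalg.inv(f['view']);d=np.linalg.inv(f['K'])@np.array([uv[0],uv[1],1.]);d=Ti[:3,:3]@d;o=Ti[:3,3];return (o+d*(z-o[2])/d[2])[:2]
def fit_fix(name,pts):
    # pts ordered same as SH[name], least squares rigid
    A=SH[name];B=np.array(pts);c=B.mean(0);H=(A-A.mean(0)).T@(B-c);t=np.arctan2(H[0,1]-H[1,0],H[0,0]+H[1,1]);return c,t
def go(x,y,z,yaw):
    """tool down, tool-x at heading yaw; print dp/angular in call units"""
    s=env.read_state();Rc=R.from_rotvec(s['orientation'])
    c,sn=np.cos(yaw),np.sin(yaw)
    Rt=R.from_matrix(np.array([[c,sn,0],[sn,-c,0],[0,0,-1]]))
    # nominal current (commanded) approx measured
    dp=Rc.inv().apply(np.array([x,y,z])-s['ee_pos'])/25;w=(Rc.inv()*Rt).as_rotvec()/np.radians(8)
    print('t',round(s['time'],2),'pos',s['ee_pos'].round(1),'open',round(s['opening']*87,1),'F',s['contact_force'].round(1));X=Rc.as_matrix()[:,0]
    print('heading',round(np.arctan2(X[1],X[0]),3),'q7',s['q'][6].round(2),'dp',dp.round(2),'ang',w.round(2),'rows',round(max(np.linalg.norm(dp)/2.5,np.linalg.norm(w)*8/10.7),1))
E
python3 - <<'E'
from h import *
f=frame("scene")
pts=[(253.6,255.6),(265,265.6),(260,277.6),(248.4,267)]
W=[bp(f,p,144) for p in pts];print(np.round(W,1))
for i in range(4):print(np.linalg.norm(W[i]-W[i-1]).round(1),end=' ')
for sft in range(4):
    Q=[W[(sft+k)%4] for k in range(4)]
    for o in (Q,Q[::-1]):
        c,t=fit_fix('skew',o);e=np.abs(place(SH['skew'],(*c,t),0)[:,:2]-np.array(o)).max();print(c.round(1),t.round(3),e.round(1))
go(410,45,270,0)
E
```

```text
[[440.1  63.6]
 [441.9  37. ]
 [422.1  25.5]
 [420.5  52.6]]
22.5 26.7 22.9 27.1 [431.2  44.7] 3.085 24.3
[431.2  44.7] -3.07 2.4
[431.2  44.7] -2.894 24.8
[431.2  44.7] 1.603 9.4
[431.2  44.7] -0.057 24.3
[431.2  44.7] 0.072 2.4
[431.2  44.7] 0.247 24.8
[431.2  44.7] -1.538 9.4
t 0.4 pos [200.  618.4 247.4] open 87.0 F [-0.3 -0.2  0.8]
heading 2.829 q7 -0.06 dp [-15.05 -19.24  -0.9 ] ang [ 0.    0.   20.26] rows 15.1
```

Run:
```python
from h import *
go(431,20,270,1.63)
```

```text
t 0.4 pos [200.  618.4 247.4] open 87.0 F [-0.3 -0.2  0.8]
heading 2.829 q7 -0.06 dp [-16.16 -19.93  -0.9 ] ang [-0.    0.    8.59] rows 10.3
```

```bash
python3 -m creep '[{"angular":[0,0,1],"dp":[-2,-1,0],"claw":60},{"angular":[0,0,2],"dp":[-4,-2,0],"claw":60},{"angular":[0,0,3],"dp":[-6,-3,0],"claw":60},{"angular":[0,0,4],"dp":[-8,-4.2,0],"claw":60},{"angular":[0,0,5],"dp":[-10,-5.4,0],"claw":60},{"angular":[0,0,6],"dp":[-11.5,-7,0],"claw":60},{"angular":[0,0,7],"dp":[-12.2,-9,-0.5],"claw":60},{"angular":[0,0,8],"dp":[-13,-11,-0.9],"claw":60}]'
python3 - <<'E'
from h import *
go(431,20,270,1.63)
E
```

```text
time: 1.4
ee_pos: [424.8, 255.0, 270.5]
orientation: [2.065, 2.367, 0.001]
contact_force: [1.3, -0.6, 0.6]
opening: 0.689
t 1.4 pos [424.8 255.  270.5] open 59.9 F [ 1.3 -0.6  0.6]
heading 1.707 q7 -0.46 dp [-9.35 -1.03  0.02] ang [ 0.   -0.    0.55] rows 3.8
```

```bash
python3 - <<'E'
from h import *
f=frame("wrist");cv2.imwrite("pics/w1.png",f['img'][:,:,::-1]);gray(f)
x,s=fit('skew',[f],(418,299.5,.08),8,sc_line);print(x.round(3),s)
E
python3 -m creep '[{"angular":[0,0,0.2],"dp":[-2,-0.2,0],"claw":60},{"angular":[0,0,0.4],"dp":[-4,-0.5,0],"claw":60},{"angular":[0,0,0.5],"dp":[-6,-0.7,0],"claw":60},{"angular":[0,0,0.5],"dp":[-7.5,-0.9,0],"claw":60},{"angular":[0,0,0.5],"dp":[-8.5,-1,0],"claw":60},{"angular":[0,0,0.5],"dp":[-9.35,-1,0],"claw":60},{"angular":[0,0,0.5],"dp":[-9.35,-1,0],"claw":60},{"angular":[0,0,0.5],"dp":[-9.35,-1,0],"claw":60}]'
python3 - <<'E'
from h import *
f=frame("wrist");cv2.imwrite("pics/w2.png",f['img'][:,:,::-1])
print(proj(f,place(SH['skew'],(431.2,44.7,.07),144)).round(1))
E
```

```text
[4.19397e+02 2.97460e+02 8.10000e-02] -24.914878845214844
time: 2.45
ee_pos: [432.7, 23.0, 270.1]
orientation: [-2.139, -2.3, -0.001]
contact_force: [-0.9, -0.3, -0.0]
opening: 0.685
[[302.3 192.7]
 [302.8 156.7]
 [269.6 172. ]
 [270.  207.2]]
```

View pics/w1.png

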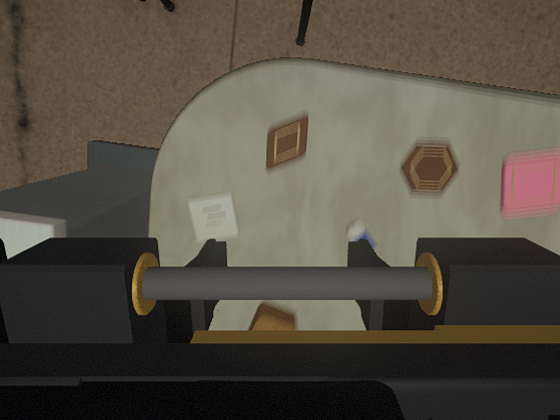

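View pics/w2.png

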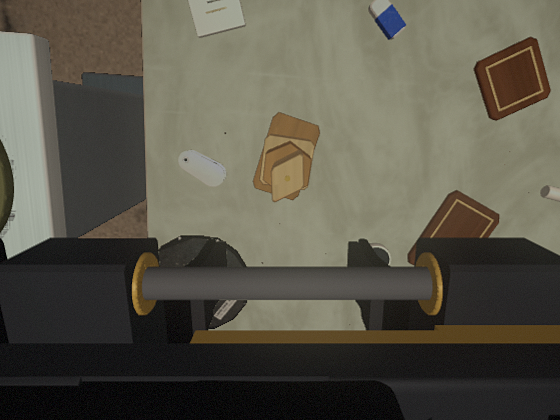

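Run:
```python
from h import *
f=frame("wrist")
im=cv2.resize(f['img'][100:210,240:340,::-1],None,fx=6,fy=6,interpolation=cv2.INTER_CUBIC);cv2.imwrite("pics/w2c.png",im[:600])
gray(f);print(fit('square',[f],(668,147,.51),8,sc_line))
gray(f);print(fit('long',[f,gray(frame("scene"))],(637,-38,1.14),8,sc_line,rng=3,th=.05))
```

```text
(array([6.70500916e+02, 1.50771360e+02, 5.08188644e-01]), np.float64(-58.14553451538086))
(array([637.86145908, -39.67916247,   1.17599366]), np.float64(-22.548614501953125))
```

View pics/w2c.png

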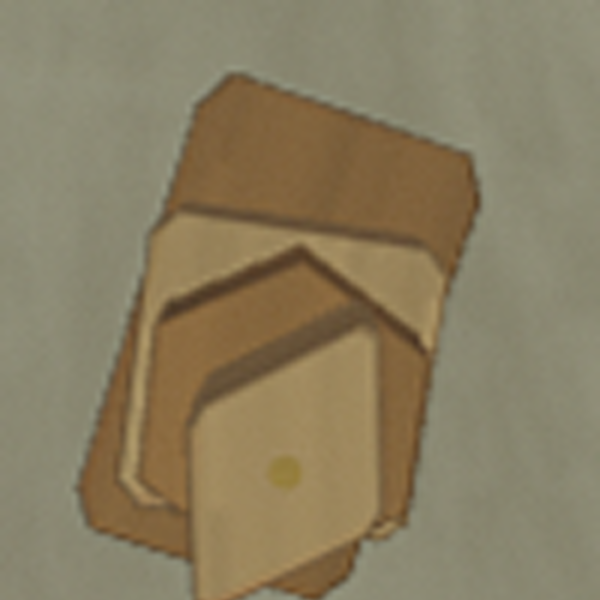

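Run:
```python
from h import *
f=frame("wrist")
print(bp(f,(287.5,178.7),144))
s=frame("scene");print("scene dot",bp(s,(210+232/5,230+182/5),144))
A=[bp(f,(240+a/6,100+b/6),144) for a,b in((190,420),(192,580),(376,340),(378,500))];print(np.round(A,1), [np.arctan2(*(A[i]-A[i+1])[::-1]) for i in(0,2)])
P,u,v=cloud(f);
for lo,hi in((141,147),):
    m=(P[:,2]>lo)&(P[:,2]<hi)&(abs(P[:,0]-430)<50);print(m.sum(),P[m].mean(0), (P[m].min(0)+P[m].max(0))/2)
im=cv2.resize(f['img'][150:220,240:340,::-1],None,fx=8,fy=8,interpolation=cv2.INTER_CUBIC);cv2.imwrite("pics/w2d.png",im)
go(431,45,138,1.65)
```

```text
[431.99567773  47.53157378]
scene dot [430.72132261  44.97836283]
[[419.5  53.3]
 [421.1  32.7]
 [442.1  65. ]
 [444.1  44.8]] [np.float64(1.6448999974477037), np.float64(1.667274826781657)]
1151 [431.44738742  48.690872   143.86645606] [431.5743858   48.24558975 143.57384277]
t 2.7 pos [432.7  22.6 270. ] open 60.0 F [0.8 0.  0.6]
heading 1.643 q7 -0.14 dp [ 0.9  -0.    5.28] ang [-0.    0.   -0.05] rows 2.1
```

View pics/w2d.png

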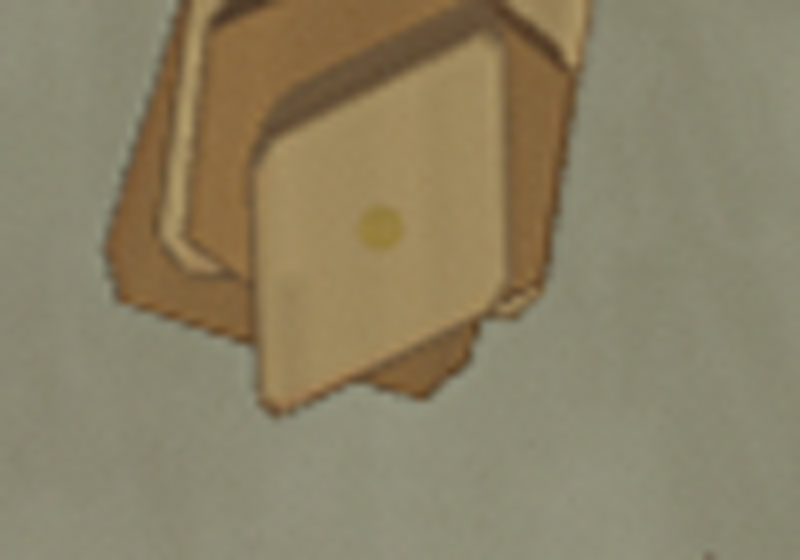

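```bash
python3 -m creep '[{"angular":[0,0,-0.09],"dp":[0.5,0.02,1],"claw":60},{"angular":[0,0,-0.09],"dp":[0.96,0.02,2.5],"claw":55},{"angular":[0,0,-0.09],"dp":[0.96,0.02,4],"claw":50},{"angular":[0,0,-0.09],"dp":[0.96,0.02,4.8],"claw":45},{"angular":[0,0,-0.09],"dp":[0.96,0.02,5.24],"claw":40},{"angular":[0,0,-0.09],"dp":[0.96,0.02,5.24],"claw":36},{"angular":[0,0,-0.09],"dp":[0.96,0.02,5.24],"claw":36},{"angular":[0,0,-0.09],"dp":[0.96,0.02,5.24],"claw":36}]'
python3 - <<'E'
from h import *
for n in("side","scene"):
    f=frame(n);print(n,proj(f,(431,46,126)))
    u,v=proj(f,(431,46,126))[0].astype(int)
    cv2.imwrite(f"pics/g1{n}.png",cv2.resize(f['img'][max(0,v-60):v+60,max(0,u-75):u+75,::-1],None,fx=4,fy=4,interpolation=cv2.INTER_CUBIC))
go(431.5,46.5,139,1.655)
E
```

```text
time: 3.7
ee_pos: [432.2, 46.0, 140.0]
orientation: [2.126, 2.312, 0.003]
contact_force: [1.2, 0.6, -0.8]
opening: 0.416
side [[216.86363551 223.50244615]]
scene [[256.73202219 271.6002145 ]]
t 3.8 pos [432.   46.  139.7] open 36.0 F [0.3 0.4 0.3]
heading 1.655 q7 -0.12 dp [ 0.02 -0.02  0.03] ang [ 0.01 -0.   -0.  ] rows 0.0
```

View pics/g1side.png

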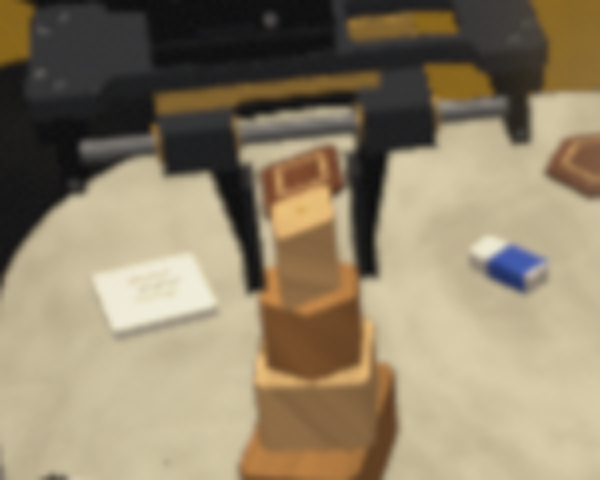

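View pics/g1scene.png

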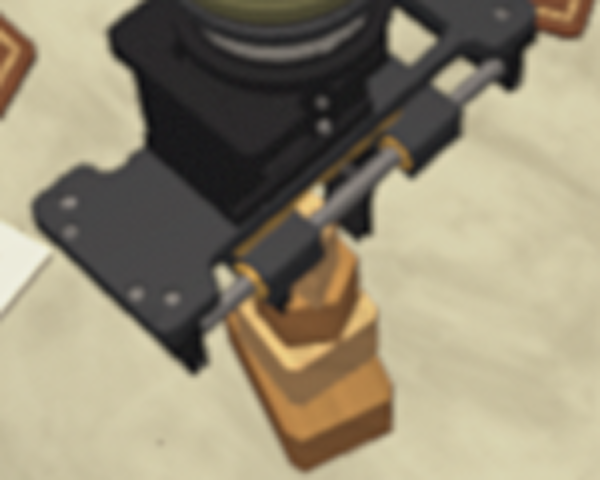

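```bash
python3 -m creep '[{"angular":[0,0,0],"dp":[0,0,0],"claw":20},{"angular":[0,0,0],"dp":[0,0,0],"claw":20},{"angular":[0,0,0],"dp":[0,0,0],"claw":20},{"angular":[0,0,0],"dp":[0,0,0],"claw":20},{"angular":[0,0,0],"dp":[0,0,-0.3],"claw":20},{"angular":[0,0,0],"dp":[0,0,-0.8],"claw":20},{"angular":[0,0,0],"dp":[0,0,-1.5],"claw":20},{"angular":[0,0,0],"dp":[0,0,-2],"claw":20}]'
python3 - <<'E'
from h import *
f=frame("side");cv2.imwrite("pics/s2.png",f['img'][:,:,::-1])
go(419,298,190,1.652)
E
```

```text
time: 4.8
ee_pos: [432.0, 46.0, 190.6]
orientation: [2.126, 2.312, 0.002]
contact_force: [-1.1, -0.0, -0.3]
opening: 0.285
t 4.85 pos [432.9  46.1 191.9] open 25.3 F [ 0.5 -0.2  1.1]
heading 1.654 q7 -0.15 dp [10.09  0.29  0.09] ang [ 0.03 -0.01  0.02] rows 4.0
```

View pics/s2.png

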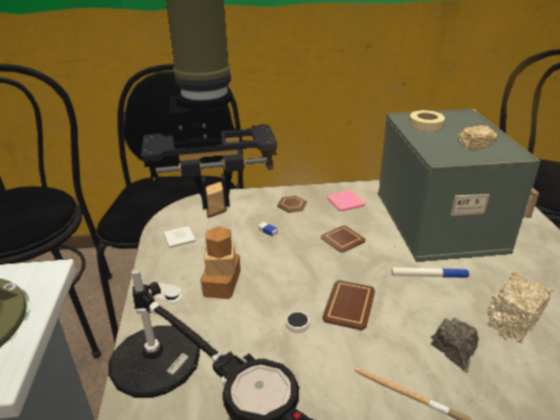

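```bash
python3 -m creep '[{"angular":[0,0,0],"dp":[1,0,0],"claw":20},{"angular":[0,0,0],"dp":[3,0.1,0],"claw":20},{"angular":[0,0,0],"dp":[5,0.2,0],"claw":20},{"angular":[0,0,0],"dp":[7,0.25,0],"claw":20},{"angular":[0,0,0],"dp":[8.8,0.27,0],"claw":20},{"angular":[0,0,0],"dp":[9.8,0.27,1],"claw":20},{"angular":[0,0,0],"dp":[10.08,0.27,2.5],"claw":20},{"angular":[0,0,0],"dp":[10.08,0.27,3.5],"claw":20}]'
python3 - <<'E'
from h import *
f=frame("side");cv2.imwrite("pics/s3.png",f['img'][:,:,::-1][100:300,100:350].repeat(3,0).repeat(3,1)[:600])
go(419,298,41.5,1.652)
E
```

```text
time: 5.85
ee_pos: [416.2, 298.1, 99.8]
orientation: [-2.124, -2.314, 0.003]
contact_force: [0.0, 0.8, 0.4]
opening: 0.287
t 5.9 pos [414.8 296.2  96.9] open 24.8 F [-2.2 -2.  -2.6]
heading 1.656 q7 -0.55 dp [0.07 0.19 2.22] ang [-0.04  0.03  0.03] rows 0.9
```

View pics/s3.png

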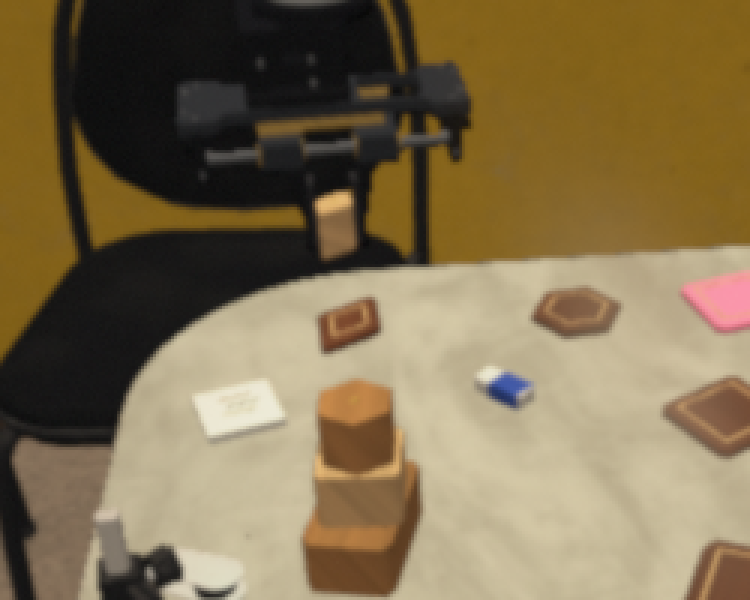

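```bash
python3 -m creep '[{"angular":[0,0,0],"dp":[0,0,0.8],"claw":20},{"angular":[0,0,0],"dp":[0,0,1.5],"claw":20},{"angular":[0,0,0],"dp":[0,0,2],"claw":20},{"angular":[0,0,0],"dp":[0,0,2.2],"claw":20},{"angular":[0,0,0],"dp":[0,0,2.2],"claw":20},{"angular":[0,0,0],"dp":[0,0,2.2],"claw":20},{"angular":[0,0,0],"dp":[0,0,2.2],"claw":20},{"angular":[0,0,0],"dp":[0,0,2.2],"claw":20}]'
python3 - <<'E'
from h import *
for n in("side","scene"):
    f=frame(n);u,v=proj(f,(419,298,30))[0].astype(int)
    cv2.imwrite(f"pics/g4{n}.png",cv2.resize(f['img'][max(0,v-50):v+50,max(0,u-60):u+60,::-1],None,fx=5,fy=5,interpolation=cv2.INTER_CUBIC))
go(419,297.7,41,1.652)
E
```

```text
time: 6.9
ee_pos: [417.4, 297.7, 47.0]
orientation: [2.126, 2.313, 0.001]
contact_force: [0.5, -0.4, -0.1]
opening: 0.286
t 7.0 pos [417.3 297.6  46.8] open 24.5 F [ 0.4 -0.6 -0.8]
heading 1.655 q7 -0.52 dp [-0.    0.07  0.23] ang [ 0.   -0.    0.02] rows 0.1
```

View pics/g4side.png

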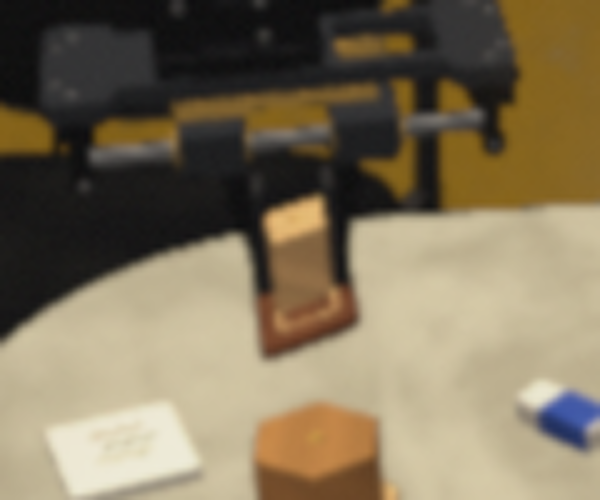

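View pics/g4scene.png

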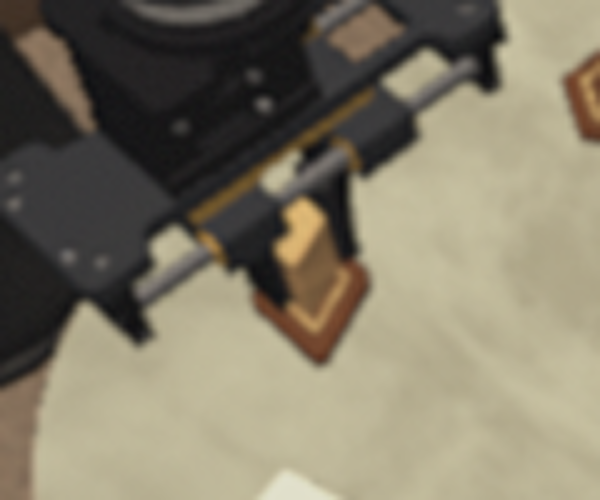

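```bash
python3 -m creep '[{"angular":[0,0,0],"dp":[0,0.05,0.2],"claw":20},{"angular":[0,0,0],"dp":[0,0.05,0.28],"claw":20},{"angular":[0,0,0],"dp":[0,0.05,0.28],"claw":20},{"angular":[0,0,0],"dp":[0,0.05,0.28],"claw":26},{"angular":[0,0,0],"dp":[0,0.05,0.28],"claw":40},{"angular":[0,0,0],"dp":[0,0.05,0.28],"claw":45},{"angular":[0,0,0],"dp":[0,0.05,0],"claw":45},{"angular":[0,0,0],"dp":[0,0.05,-1],"claw":45}]'
python3 - <<'E'
from h import *
for n in("side",):
    f=frame(n);u,v=proj(f,(419,298,30))[0].astype(int)
    cv2.imwrite(f"pics/g5{n}.png",cv2.resize(f['img'][max(0,v-50):v+50,max(0,u-60):u+60,::-1],None,fx=5,fy=5,interpolation=cv2.INTER_CUBIC))
go(427,20,234,1.652)
E
```

```text
time: 8.0
ee_pos: [417.5, 296.9, 71.1]
orientation: [-2.126, -2.312, 0.005]
contact_force: [0.4, -0.7, 0.2]
opening: 0.512
t 8.05 pos [419.9 298.6  75.2] open 44.6 F [1.1 0.3 1.8]
heading 1.654 q7 -0.53 dp [-11.11  -0.63  -6.38] ang [ 0.02 -0.02  0.02] rows 5.1
```

View pics/g5side.png

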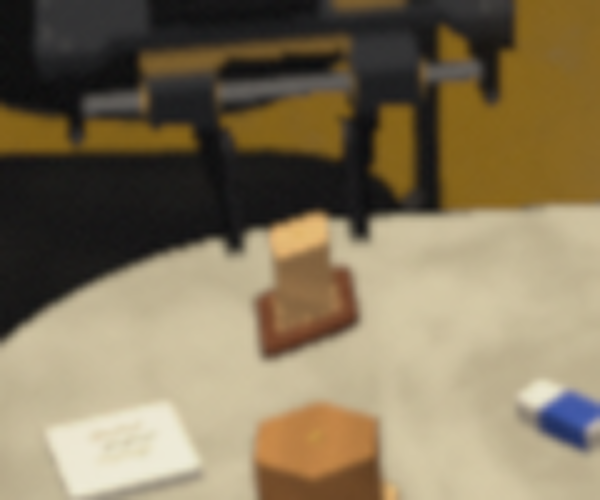

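```bash
python3 -m creep '[{"angular":[0,0,0],"dp":[0,0,-2],"claw":60},{"angular":[0,0,0],"dp":[-1,0,-4],"claw":60},{"angular":[0,0,0],"dp":[-3,-0.1,-5],"claw":60},{"angular":[0,0,0],"dp":[-5.3,-0.3,-6],"claw":60},{"angular":[0,0,0],"dp":[-7.7,-0.5,-6.4],"claw":60},{"angular":[0,0,0],"dp":[-9.8,-0.6,-6.4],"claw":60},{"angular":[0,0,0],"dp":[-11.1,-0.6,-6.4],"claw":60},{"angular":[0,0,0],"dp":[-11.1,-0.6,-6.4],"claw":60}]'
python3 - <<'E'
from h import *
f=frame("wrist")
cv2.imwrite("pics/w6.png",cv2.resize(f['img'][110:220,220:350,::-1],None,fx=6,fy=6,interpolation=cv2.INTER_CUBIC)[:600])
s=frame("scene");cv2.imwrite("pics/s6.png",cv2.resize(s['img'][250:330,220:300,::-1],None,fx=7,fy=7,interpolation=cv2.INTER_CUBIC)[:600])
go(427,20,234,1.652)
for g in(f,s):
    P,u,v=cloud(g);m=(abs(P[:,2]-108)<3)&(abs(P[:,0]-430)<50)&(abs(P[:,1]-40)<40);print(m.sum(),P[m].mean(0), (P[m].min(0)+P[m].max(0))/2)
E
```

```text
time: 9.05
ee_pos: [426.9, 17.3, 232.1]
orientation: [2.133, 2.307, 0.003]
contact_force: [-0.5, -0.2, 1.2]
opening: 0.693
t 9.15 pos [426.7  20.4 231.8] open 60.0 F [0.4 0.4 0. ]
heading 1.654 q7 -0.12 dp [-0.02  0.01 -0.09] ang [ 0.   -0.01  0.02] rows 0.0
2417 [431.00310858  50.14730768 107.90849559] [431.18697728  49.8538084  107.68365825]
383 [430.78987296  43.8146062  108.27241169] [430.65224394  44.12693881 107.91785137]
```

View pics/w6.png

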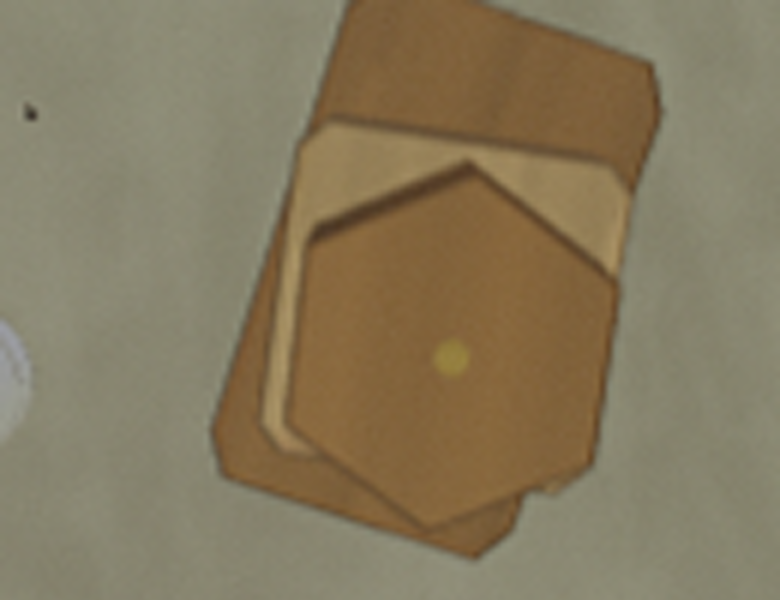

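View pics/s6.png

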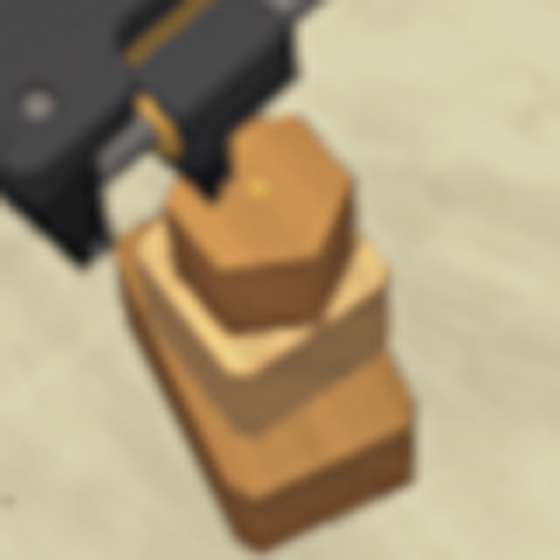

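Run:
```python
from h import *
f=frame("wrist");print(env.read_state()['ee_pos'])
cv2.imwrite("pics/w7.png",cv2.resize(f['img'][110:220,220:350,::-1],None,fx=6,fy=6,interpolation=cv2.INTER_CUBIC)[:600])
P,u,v=cloud(f);m=(abs(P[:,2]-108)<3)&(abs(P[:,0]-430)<50)&(abs(P[:,1]-40)<40);print(m.sum(),P[m].mean(0), (P[m].min(0)+P[m].max(0))/2,u[m].mean(),v[m].mean())
V=[bp(f,(220+a/6,110+b/6),108) for a,b in((468,163),(617,283),(592,462),(428,527),(287,417),(310,240))]
V=np.array(V);print(V.round(1),V.mean(0));a=np.arctan2(*(V-V.mean(0)).T[::-1]);print(np.degrees(a)%60-30)
s=frame("scene");print("scene dot",bp(s,(256.9,276.7),108), 'wrist dot',bp(f,(295.3,169.7),108))
```

```text
[426.67907708  20.91531266 231.67673359]
2394 [430.96346858  50.20593843 107.94182815] [431.0300271   49.93354606 107.74101907] 294.7836257309942 172.91812865497076
[[431.   76.8]
 [450.7  63.8]
 [450.   41.1]
 [430.   31. ]
 [411.1  43.6]
 [412.4  65.9]] [430.86410235  53.70278457]
[-0.25778794 -3.0504147  -3.37379132 -2.12478917 -3.04890227 -3.44441287]
scene dot [430.96662543  47.03550935] wrist dot [431.12524856  52.77370733]
```

View pics/w7.png

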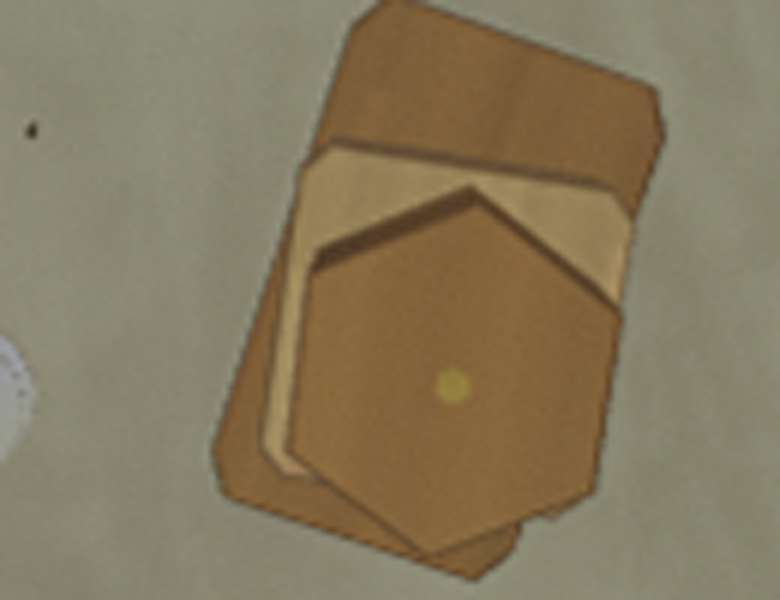

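```bash
python3 -m creep '[{"angular":[0,0,0.5],"dp":[0.5,0.1,1],"claw":60},{"angular":[0,0,0.92],"dp":[1.09,0.26,2.5],"claw":60},{"angular":[0,0,0.92],"dp":[1.09,0.26,3.8],"claw":60},{"angular":[0,0,0.92],"dp":[1.09,0.26,4.7],"claw":57},{"angular":[0,0,0.92],"dp":[1.09,0.26,5.18],"claw":54},{"angular":[0,0,0.92],"dp":[1.09,0.26,5.18],"claw":52},{"angular":[0,0,0.92],"dp":[1.09,0.26,5.18],"claw":50},{"angular":[0,0,0.92],"dp":[1.09,0.26,5.18],"claw":50}]'
python3 - <<'E'
from h import *
for n in("side",):
    f=frame(n);u,v=proj(f,(431,48,90))[0].astype(int)
    cv2.imwrite(f"pics/g7{n}.png",cv2.resize(f['img'][max(0,v-60):v+60,max(0,u-75):u+75,::-1],None,fx=4,fy=4,interpolation=cv2.INTER_CUBIC))
go(431,48.5,102,1.525)
E
```

```text
time: 10.25
ee_pos: [431.6, 47.8, 103.0]
orientation: [2.27, 2.171, 0.003]
contact_force: [-0.2, 0.0, 0.1]
opening: 0.577
t 10.3 pos [431.5  47.7 102.9] open 50.1 F [ 0.8 -0.1  0.8]
heading 1.526 q7 -0.23 dp [ 0.03 -0.02  0.03] ang [ 0.01 -0.01  0.01] rows 0.0
```

View pics/g7side.png

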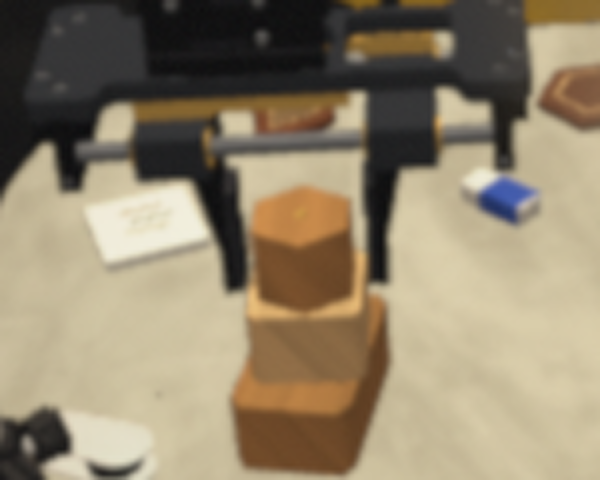

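```bash
python3 -m creep '[{"angular":[0,0,0],"dp":[0,0,0],"claw":34},{"angular":[0,0,0],"dp":[0,0,0],"claw":34},{"angular":[0,0,0],"dp":[0,0,0],"claw":34},{"angular":[0,0,0],"dp":[0,0,-0.2],"claw":34},{"angular":[0,0,0],"dp":[0,0,-0.6],"claw":34},{"angular":[0,0,0],"dp":[0,0,-1.3],"claw":34},{"angular":[0,0,0],"dp":[0,0,-2],"claw":34},{"angular":[0,0,0],"dp":[0,0,-2],"claw":34}]'
python3 - <<'E'
from h import *
f=frame("side");cv2.imwrite("pics/s8.png",f['img'][:,:,::-1])
go(585,260,170,1.3)
E
```

```text
time: 11.3
ee_pos: [432.1, 47.8, 153.7]
orientation: [2.27, 2.17, 0.005]
contact_force: [0.2, 0.8, 0.1]
opening: 0.459
t 11.35 pos [431.4  47.7 152.7] open 39.7 F [-0.4  0.3 -1.1]
heading 1.526 q7 -0.26 dp [ 8.76  5.76 -0.68] ang [ 0.01 -0.01  1.62] rows 4.2
```

View pics/s8.png

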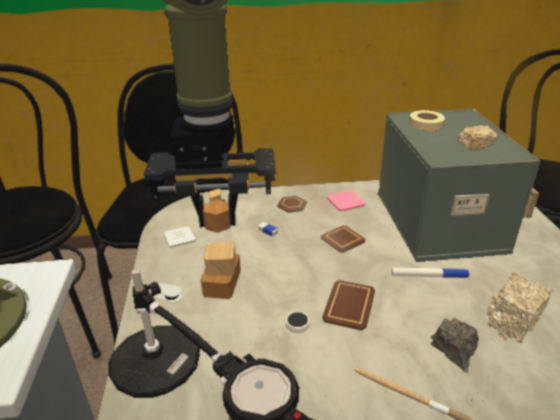

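```bash
python3 -m creep '[{"angular":[0,0,0.2],"dp":[1,0.5,-0.3],"claw":34},{"angular":[0,0,0.6],"dp":[2.5,1.5,-0.6],"claw":34},{"angular":[0,0,1.1],"dp":[4.2,2.7,-0.7],"claw":34},{"angular":[0,0,1.6],"dp":[5.9,3.9,-0.7],"claw":34},{"angular":[0,0,2],"dp":[7.2,4.8,-0.7],"claw":34},{"angular":[0,0,2.4],"dp":[7.9,5.6,-0.7],"claw":34},{"angular":[0,0,2.4],"dp":[8.2,5.8,-0.7],"claw":34},{"angular":[0,0,2.4],"dp":[8.2,5.8,-0.7],"claw":34}]'
python3 - <<'E'
from h import *
frame("wrist")
f=gray(frame("wrist"));cv2.imwrite("pics/w8.png",f['img'][:,:,::-1])
go(585,292,170,1.18)
for a in(-.52,-.35,-.1,.2):
  print(fit('hex',[f],(585.5,292,a),8,sc_line,rng=5))
E
```

```text
time: 12.35
ee_pos: [584.3, 245.6, 168.6]
orientation: [2.6, 1.763, -0.003]
contact_force: [0.6, -0.4, -0.6]
opening: 0.459
t 12.45 pos [584.3 244.7 169.3] open 39.6 F [ 0.5 -0.1  0.4]
heading 1.19 q7 -0.7 dp [ 1.77 -0.68 -0.03] ang [-0.    0.01  0.08] rows 0.8
(array([ 5.86635004e+02,  2.96508701e+02, -4.16294363e-01]), np.float64(-57.90599822998047))
(array([ 5.86634256e+02,  2.96507093e+02, -4.16067796e-01]), np.float64(-57.905967712402344))
(array([ 5.86637409e+02,  2.96509574e+02, -4.16170980e-01]), np.float64(-57.90591812133789))
(array([586.6375155 , 296.50659427,   0.63062074]), np.float64(-57.90618133544922))
```

View pics/w8.png

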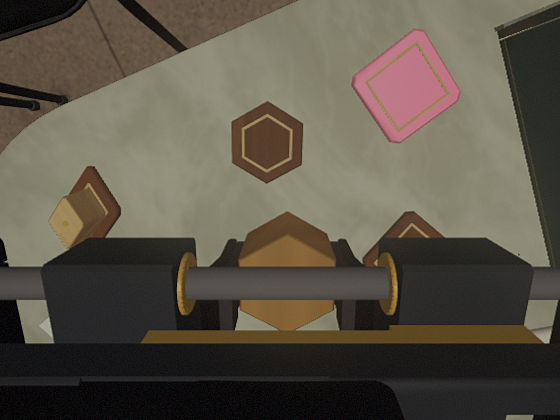

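Run:
```python
from h import *
f=cams.grab_frame("wrist");d=f['range_z'];T=f['T_tool_cam']
for (u,v) in((287,214),(287,230),(287,255),(287,308),(287,327),(242,255),(332,255),(242,308),(332,308)):
    z=d[v,u];c=np.array([(u-f['cx'])/f['fx']*z,(v-f['cy'])/f['fy']*z,z,1]);print(u,v,z,(T@c)[:3].round(1))
cv2.imwrite("pics/w9.png",cv2.resize(f['img'][200:340,220:355,::-1],None,fx=4,fy=4))
s=frame("side");u,v=proj(s,(584,245,170))[0].astype(int);cv2.imwrite("pics/s9.png",cv2.resize(s['img'][max(0,v-60):v+60,max(0,u-75):u+75,::-1],None,fx=4,fy=4,interpolation=cv2.INTER_CUBIC))
```

```text
287 214 165.82622 [25.2  0.2 22.7]
287 230 142.08656 [25.2  0.2 -1.8]
287 255 140.80043 [15.8  0.2 -5.5]
287 308 146.51486 [-7.9  0.2 -5.8]
287 327 149.8996 [-17.6   0.2  -4.8]
242 255 143.84932 [ 14.7 -18.4  -2.7]
332 255 144.88864 [14.3 18.9 -1.7]
242 308 145.42538 [ -7.3 -18.6  -6.7]
332 308 0.0 [  69.1    0.  -137.2]
```

View pics/w9.png

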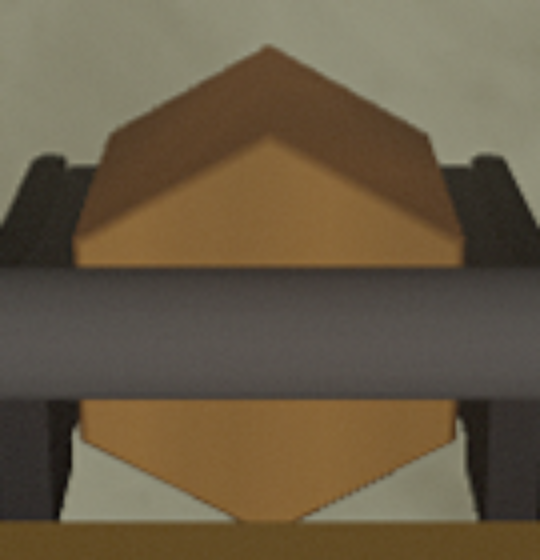

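View pics/s9.png

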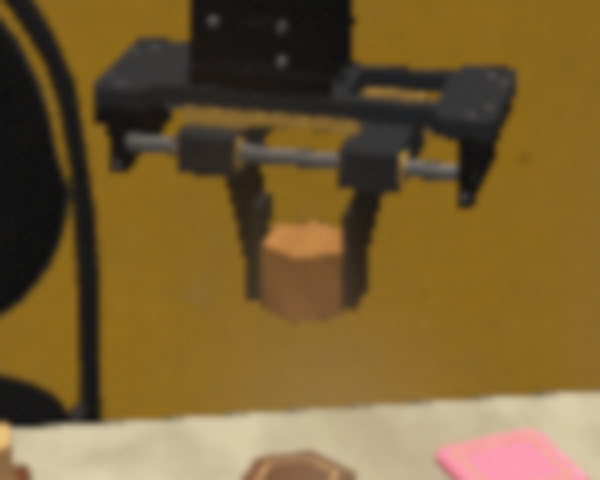

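Run:
```python
from h import *
go(585.9,295.1,39.5,1.155)
```

```text
t 12.55 pos [584.5 244.8 169.8] open 39.9 F [-0.8 -0.1 -0.1]
heading 1.19 q7 -0.7 dp [ 1.89 -0.69  5.21] ang [-0.   -0.    0.25] rows 2.2
```

```bash
python3 -m creep '[{"angular":[0,0,0.25],"dp":[1,-0.4,0.5],"claw":34},{"angular":[0,0,0.25],"dp":[1.89,-0.69,1.5],"claw":34},{"angular":[0,0,0.25],"dp":[1.89,-0.69,2.7],"claw":34},{"angular":[0,0,0.25],"dp":[1.89,-0.69,3.8],"claw":34},{"angular":[0,0,0.25],"dp":[1.89,-0.69,4.6],"claw":34},{"angular":[0,0,0.25],"dp":[1.89,-0.69,4.95],"claw":34},{"angular":[0,0,0.25],"dp":[1.89,-0.69,4.95],"claw":34},{"angular":[0,0,0.25],"dp":[1.89,-0.69,4.95],"claw":34}]'
python3 - <<'E'
from h import *
for n in("side","scene"):
    f=frame(n);u,v=proj(f,(586,296,30))[0].astype(int)
    cv2.imwrite(f"pics/g10{n}.png",cv2.resize(f['img'][max(0,v-50):v+50,max(0,u-60):u+60,::-1],None,fx=5,fy=5,interpolation=cv2.INTER_CUBIC))
go(585.9,295.1,39.5,1.155)
E
```

```text
time: 13.55
ee_pos: [587.3, 296.4, 47.1]
orientation: [2.631, 1.716, 0.003]
contact_force: [0.8, 0.6, 0.4]
opening: 0.461
t 13.65 pos [587.2 296.5  47. ] open 39.4 F [-0.5  0.1 -0.7]
heading 1.156 q7 -0.76 dp [-0.07 -0.02  0.3 ] ang [ 0.01 -0.01  0.01] rows 0.1
```

View pics/g10side.png

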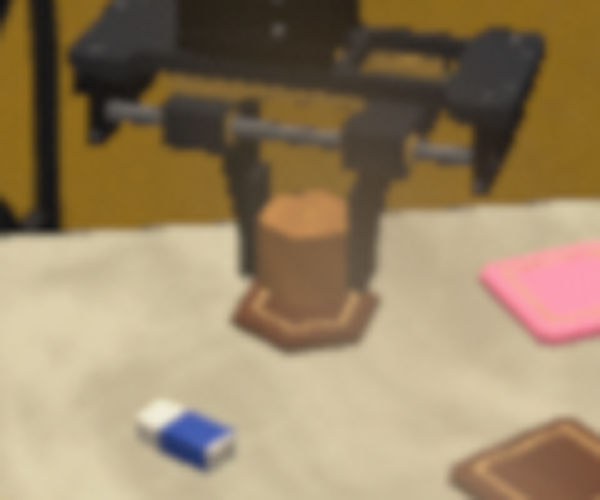

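View pics/g10scene.png

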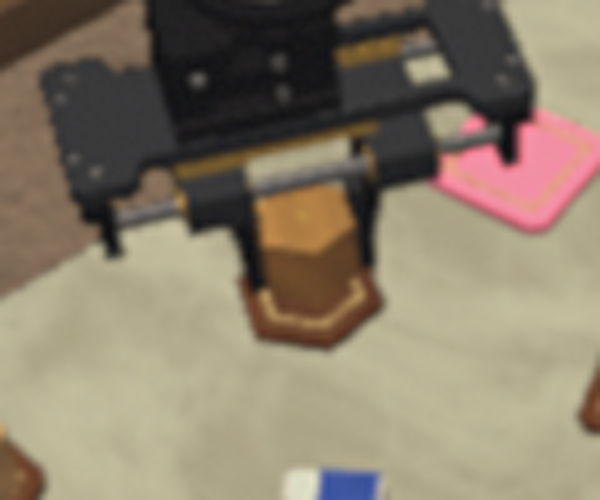

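```bash
python3 -m creep '[{"angular":[0,0,0],"dp":[-0.06,0,0.2],"claw":34},{"angular":[0,0,0],"dp":[-0.06,0,0.28],"claw":34},{"angular":[0,0,0],"dp":[-0.06,0,0.29],"claw":34},{"angular":[0,0,0],"dp":[-0.06,0,0.29],"claw":42},{"angular":[0,0,0],"dp":[-0.06,0,0.29],"claw":54},{"angular":[0,0,0],"dp":[-0.06,0,0.29],"claw":58},{"angular":[0,0,0],"dp":[-0.06,0,0],"claw":60},{"angular":[0,0,0],"dp":[-0.06,0,-1.5],"claw":60}]'
python3 - <<'E'
from h import *
f=frame("side");u,v=proj(f,(586,296,30))[0].astype(int)
cv2.imwrite(f"pics/g11.png",cv2.resize(f['img'][max(0,v-50):v+50,max(0,u-60):u+60,::-1],None,fx=5,fy=5,interpolation=cv2.INTER_CUBIC))
go(424,12,200,1.55)
E
```

```text
time: 14.65
ee_pos: [583.9, 293.9, 81.6]
orientation: [-2.631, -1.717, 0.008]
contact_force: [1.0, 1.0, 0.0]
opening: 0.682
t 14.7 pos [588.  295.7  89. ] open 59.3 F [2.  1.3 4.1]
heading 1.156 q7 -0.77 dp [-13.01  -1.41  -4.51] ang [ 0.03 -0.03 -2.82] rows 5.5
```

View pics/g11.png

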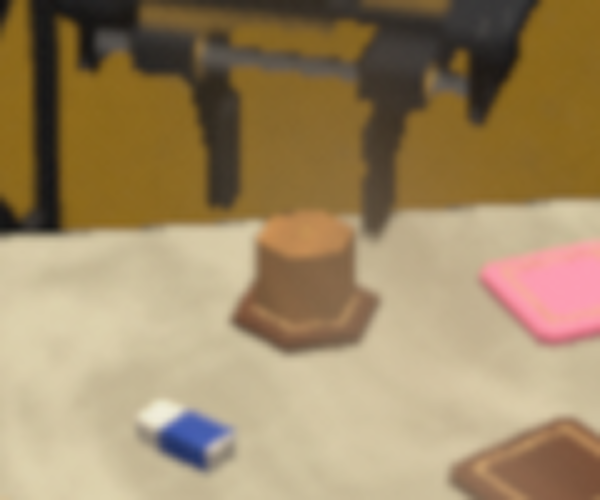

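```bash
python3 -m creep '[{"angular":[0,0,0],"dp":[0,0,-1.5],"claw":70},{"angular":[0,0,-0.4],"dp":[-1.5,0,-3],"claw":70},{"angular":[0,0,-0.9],"dp":[-3.7,-0.3,-4.4],"claw":70},{"angular":[0,0,-1.4],"dp":[-6,-0.6,-4.5],"claw":70},{"angular":[0,0,-1.9],"dp":[-8.3,-0.9,-4.5],"claw":70},{"angular":[0,0,-2.4],"dp":[-10.6,-1.2,-4.5],"claw":70},{"angular":[0,0,-2.8],"dp":[-12.4,-1.4,-4.5],"claw":70},{"angular":[0,0,-2.8],"dp":[-12.9,-1.4,-4.5],"claw":70}]'
python3 - <<'E'
from h import *
for i in range(4): frame("side")
f=frame("wrist")
go(426,12,200,1.55)
cv2.imwrite("pics/w12.png",cv2.resize(f['img'][90:240,200:380,::-1],None,fx=4,fy=4,interpolation=cv2.INTER_CUBIC)[:600])
np.save("w12.npy",f['view'])
E
```

```text
time: 15.7
ee_pos: [423.0, 11.4, 196.4]
orientation: [-2.251, -2.19, -0.004]
contact_force: [1.4, -0.0, -0.2]
opening: 0.803
t 15.95 pos [424.6  15.  196.1] open 70.0 F [0.1 1.  0.6]
heading 1.548 q7 -0.21 dp [-0.12  0.06 -0.16] ang [ 0.01 -0.   -0.01] rows 0.1
```

View pics/w12.png

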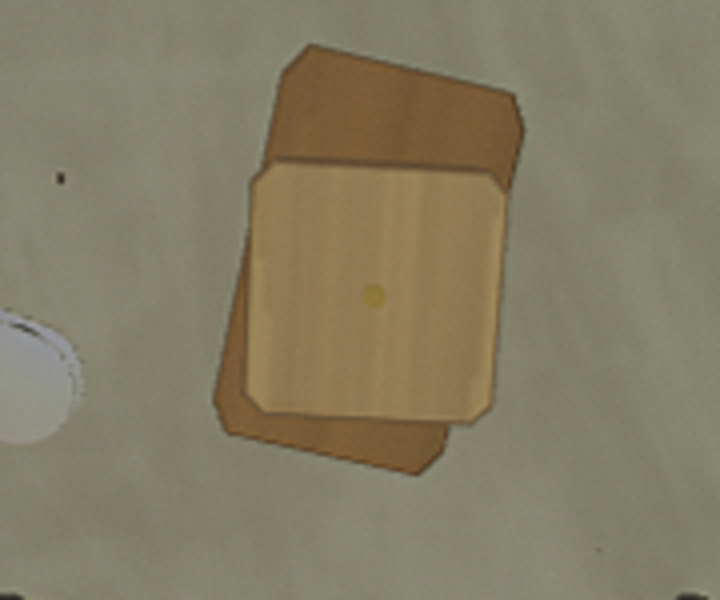

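Run:
```python
from h import *
f=frame("wrist")
g=lambda a,b,z:bp(f,(200+a/4,90+b/4),z)
print('sq dot',g(373,295,72))
for a,b in(((275,160),(488,172)),((262,412),(470,424)),((251,185),(247,395)),((507,190),(493,400))):
    d=g(*b,72)-g(*a,72);print(np.degrees(np.arctan2(d[1],d[0]))%90)
for a,b in(((312,45),(515,93)),((230,433),(415,475))):
    d=g(*b,36)-g(*a,36);print('long',np.degrees(np.arctan2(d[1],d[0])))
print(g(415,475,36),g(230,433,36),g(312,45,36),g(515,93,36))
P,u,v=cloud(f);m=(abs(P[:,2]-72)<3)&(abs(P[:,0]-430)<50)&(abs(P[:,1]-40)<50);print(m.sum(),P[m].mean(0))
s=frame("scene");print(proj(s,(431,48,72)));cv2.imwrite("pics/s12.png",cv2.resize(s['img'][250:330,220:300,::-1],None,fx=7,fy=7,interpolation=cv2.INTER_CUBIC)[:600])
```

```text
sq dot [430.87138191  51.10956199]
85.52783900861279
85.28794584164997
86.57932898055388
86.42959104109161
long -14.080636522566522
long -14.500489977243587
[440.00012774   6.76934614] [399.71059019  17.1892966 ] [419.99134408  97.80568361] [461.43816091  87.40985251]
4019 [430.66199508  51.7823007   71.93003368]
[[257.66988775 286.71714724]]
```

View pics/s12.png

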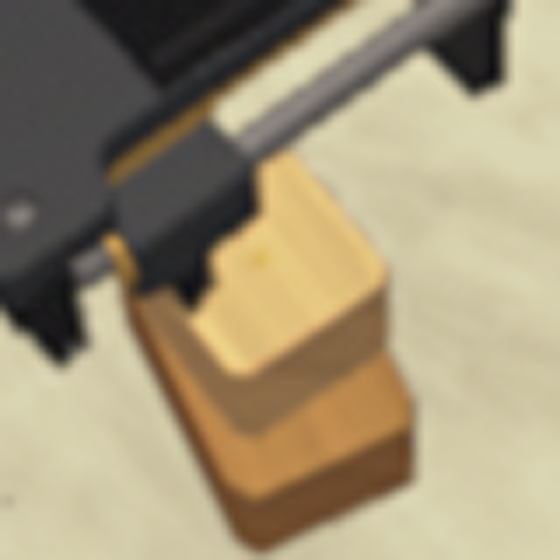

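Run:
```python
from h import *
go(430.8,49.5,66.5,1.50)
```

```text
t 16.05 pos [424.4  14.9 195.8] open 69.9 F [ 0.6 -0.4  0.2]
heading 1.549 q7 -0.21 dp [1.39 0.23 5.17] ang [0.   0.   0.35] rows 2.1
```

```bash
python3 -m creep '[{"angular":[0,0,0.35],"dp":[0.7,0.1,1],"claw":70},{"angular":[0,0,0.35],"dp":[1.39,0.23,2.5],"claw":70},{"angular":[0,0,0.35],"dp":[1.39,0.23,3.8],"claw":68},{"angular":[0,0,0.35],"dp":[1.39,0.23,4.7],"claw":64},{"angular":[0,0,0.35],"dp":[1.39,0.23,5.17],"claw":62},{"angular":[0,0,0.35],"dp":[1.39,0.23,5.17],"claw":60},{"angular":[0,0,0.35],"dp":[1.39,0.23,5.17],"claw":58},{"angular":[0,0,0.35],"dp":[1.39,0.23,5.17],"claw":58}]'
python3 - <<'E'
from h import *
for n in("side",):
    f=frame(n);u,v=proj(f,(431,48,54))[0].astype(int)
    cv2.imwrite(f"pics/g13{n}.png",cv2.resize(f['img'][max(0,v-60):v+60,max(0,u-75):u+75,::-1],None,fx=4,fy=4,interpolation=cv2.INTER_CUBIC))
go(430.8,49.5,66.5,1.50)
E
```

```text
time: 17.05
ee_pos: [431.2, 48.6, 67.5]
orientation: [2.3, 2.139, 0.003]
contact_force: [0.0, -0.2, -0.4]
opening: 0.669
t 17.1 pos [431.1  48.5  67.3] open 58.3 F [ 0.3 -0.4  0.7]
heading 1.498 q7 -0.22 dp [ 0.04 -0.01  0.03] ang [ 0.01 -0.01 -0.01] rows 0.0
```

View pics/g13side.png

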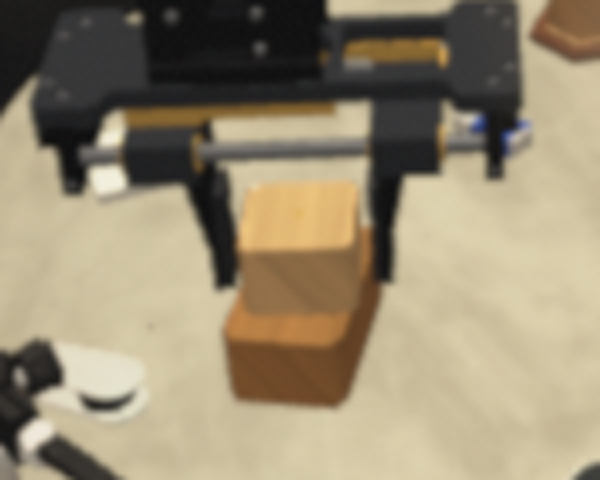

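Jaws straddle the square; close and lift.

```bash
python3 -m creep '[{"angular":[0,0,0],"dp":[0,0,0],"claw":42},{"angular":[0,0,0],"dp":[0,0,0],"claw":42},{"angular":[0,0,0],"dp":[0,0,0],"claw":42},{"angular":[0,0,0],"dp":[0,0,-0.2],"claw":42},{"angular":[0,0,0],"dp":[0,0,-0.6],"claw":42},{"angular":[0,0,0],"dp":[0,0,-1.3],"claw":42},{"angular":[0,0,0],"dp":[0,0,-2.2],"claw":42},{"angular":[0,0,0],"dp":[0,0,-3],"claw":42}]'
python3 - <<'E'
from h import *
f=frame("side");cv2.imwrite("pics/s14.png",f['img'][:,:,::-1])
go(630,125,150,0.51)
E
```

```text
time: 18.1
ee_pos: [430.6, 48.3, 142.9]
orientation: [2.301, 2.139, 0.001]
contact_force: [-0.3, 0.2, -0.7]
opening: 0.549
t 18.15 pos [432.2  48.6 145.3] open 48.4 F [ 0.7 -0.8  1.6]
heading 1.498 q7 -0.29 dp [ 3.62  7.67 -0.14] ang [ 0.02 -0.03  7.08] rows 5.3
```

View pics/s14.png

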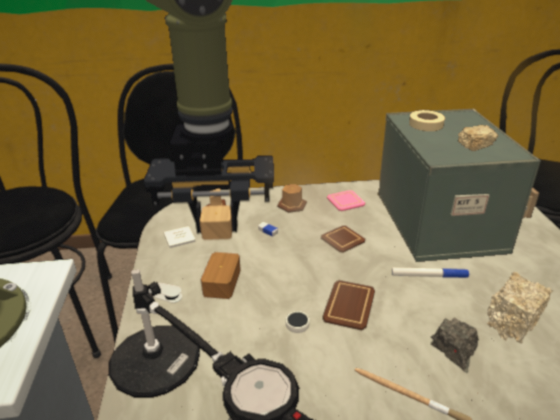

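```bash
python3 -m creep '[{"angular":[0,0,0.8],"dp":[0.3,0.8,-0.2],"claw":42},{"angular":[0,0,1.8],"dp":[0.9,2,-0.2],"claw":42},{"angular":[0,0,2.9],"dp":[1.6,3.4,-0.2],"claw":42},{"angular":[0,0,4],"dp":[2.3,4.8,-0.2],"claw":42},{"angular":[0,0,5.1],"dp":[2.9,6.1,-0.2],"claw":42},{"angular":[0,0,6.1],"dp":[3.4,7.2,-0.2],"claw":42},{"angular":[0,0,7.08],"dp":[3.6,7.6,-0.2],"claw":42},{"angular":[0,0,7.08],"dp":[3.6,7.6,-0.2],"claw":42}]'
python3 - <<'E'
from h import *
for i in range(4):frame("wrist")
f=gray(frame("wrist"));cv2.imwrite("pics/w15.png",f['img'][:,:,::-1])
go(669,149,43,.51)
x=fit('square',[f],(669,149,.51),8,sc_line,rng=5);print(x, sc_line(f,'square',(669,148.5,.51),8))
print(proj(f,place(SH['square'],x[0],8)).round())
E
```

```text
time: 19.15
ee_pos: [626.7, 124.6, 145.9]
orientation: [3.038, 0.795, -0.001]
contact_force: [-0.1, 0.2, -1.3]
opening: 0.549
t 19.4 pos [625.9 124.  146.7] open 47.8 F [-0.2 -0.7 -0.3]
heading 0.511 q7 -1.12 dp [ 1.99 -0.03  4.15] ang [-0. -0.  0.] rows 1.8
(array([6.70214227e+02, 1.50860351e+02, 5.10277785e-01]), np.float64(-58.332618713378906)) 12.60519
[[317. 109.]
 [254. 109.]
 [255. 172.]
 [315. 172.]]
```

View pics/w15.png

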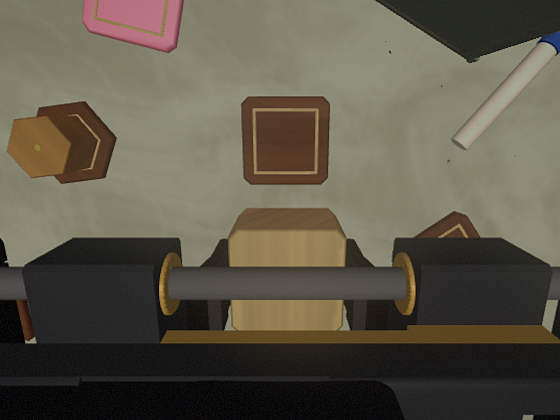

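```bash
python3 -m creep '[{"angular":[0,0,0],"dp":[0.8,-0.03,0.3],"claw":42},{"angular":[0,0,0],"dp":[1.7,-0.06,1],"claw":42},{"angular":[0,0,0],"dp":[1.98,-0.06,2],"claw":42},{"angular":[0,0,0],"dp":[1.98,-0.06,3],"claw":42},{"angular":[0,0,0],"dp":[1.98,-0.06,3.7],"claw":42},{"angular":[0,0,0],"dp":[1.98,-0.06,4],"claw":42},{"angular":[0,0,0],"dp":[1.98,-0.06,4],"claw":42},{"angular":[0,0,0],"dp":[1.98,-0.06,4],"claw":42}]'
python3 - <<'E'
from h import *
for n in("side","scene"):
    f=frame(n);u,v=proj(f,(669,149,30))[0].astype(int)
    cv2.imwrite(f"pics/g16{n}.png",cv2.resize(f['img'][max(0,v-50):v+50,max(0,u-60):u+60,::-1],None,fx=5,fy=5,interpolation=cv2.INTER_CUBIC))
go(668.5,149.5,39.3,.51)
E
```

```text
time: 20.4
ee_pos: [669.6, 149.8, 47.7]
orientation: [-3.04, -0.792, -0.003]
contact_force: [0.4, 0.1, -1.0]
opening: 0.553
t 20.5 pos [669.6 149.9  47.7] open 47.6 F [ 0.2  0.  -0.6]
heading 0.51 q7 -1.09 dp [-0.05 -0.01  0.34] ang [ 0.   -0.01 -0.  ] rows 0.1
```

View pics/g16side.png

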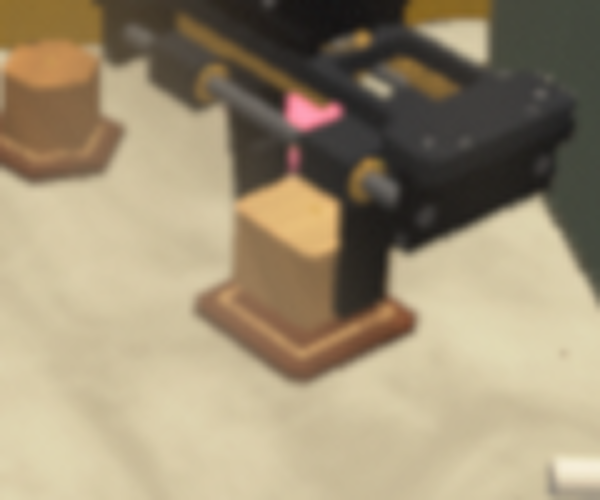

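View pics/g16scene.png

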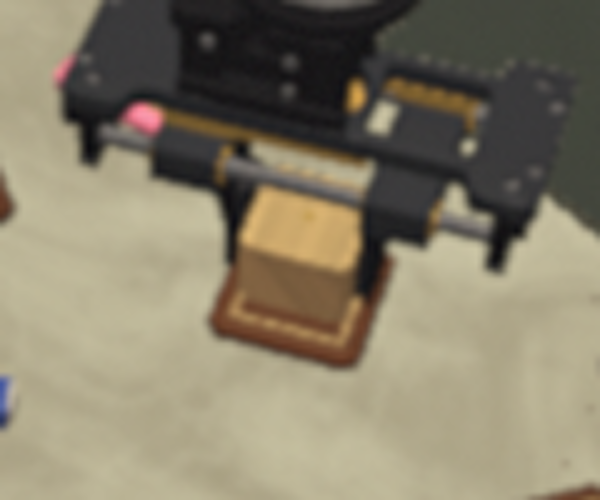

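```bash
python3 -m creep '[{"angular":[0,0,0],"dp":[-0.05,0,0.2],"claw":42},{"angular":[0,0,0],"dp":[-0.05,0,0.32],"claw":42},{"angular":[0,0,0],"dp":[-0.05,0,0.33],"claw":42},{"angular":[0,0,0],"dp":[-0.05,0,0.33],"claw":50},{"angular":[0,0,0],"dp":[-0.05,0,0.33],"claw":62},{"angular":[0,0,0],"dp":[-0.05,0,0.33],"claw":66},{"angular":[0,0,0],"dp":[-0.05,0,0],"claw":66},{"angular":[0,0,0],"dp":[-0.05,0,-1.5],"claw":68}]'
python3 - <<'E'
from h import *
f=frame("side");u,v=proj(f,(669,149,30))[0].astype(int)
cv2.imwrite(f"pics/g17.png",cv2.resize(f['img'][max(0,v-50):v+50,max(0,u-60):u+60,::-1],None,fx=5,fy=5,interpolation=cv2.INTER_CUBIC))
go(420,14,175,1.34)
E
```

```text
time: 21.5
ee_pos: [665.9, 148.9, 82.3]
orientation: [3.04, 0.792, -0.008]
contact_force: [0.3, 0.4, 0.6]
opening: 0.77
t 21.55 pos [670.2 149.4  89.9] open 66.9 F [2.6 0.1 4.5]
heading 0.509 q7 -1.1 dp [-11.36  -0.15  -3.47] ang [ 0.03 -0.03 -5.95] rows 4.8
```

View pics/g17.png

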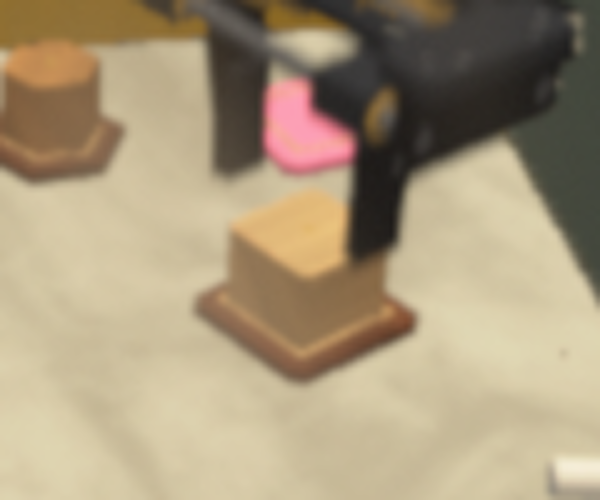

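```bash
python3 -m creep '[{"angular":[0,0,0],"dp":[0,0,-1.5],"claw":80},{"angular":[0,0,-0.8],"dp":[-1.2,0,-2.6],"claw":80},{"angular":[0,0,-1.7],"dp":[-3.2,0,-3.5],"claw":80},{"angular":[0,0,-2.7],"dp":[-5.4,-0.1,-3.5],"claw":80},{"angular":[0,0,-3.7],"dp":[-7.6,-0.1,-3.5],"claw":80},{"angular":[0,0,-4.7],"dp":[-9.5,-0.1,-3.5],"claw":80},{"angular":[0,0,-5.6],"dp":[-10.9,-0.1,-3.5],"claw":80},{"angular":[0,0,-5.8],"dp":[-11.3,-0.1,-3.5],"claw":80}]'
python3 - <<'E'
from h import *
for i in range(4): frame("side")
f=frame("wrist")
go(422,14,175,1.32)
cv2.imwrite("pics/w18.png",cv2.resize(f['img'][90:240,200:380,::-1],None,fx=4,fy=4,interpolation=cv2.INTER_CUBIC)[:600])
s=frame("scene");cv2.imwrite("pics/s18.png",cv2.resize(s['img'][260:340,220:300,::-1],None,fx=7,fy=7,interpolation=cv2.INTER_CUBIC)[:600])
P,u,v=cloud(f);m=(abs(P[:,2]-36)<3)&(abs(P[:,0]-430)<60)&(abs(P[:,1]-40)<80);print(m.sum(),P[m].mean(0))
E
```

```text
time: 22.55
ee_pos: [419.0, 12.7, 172.1]
orientation: [-2.482, -1.924, -0.004]
contact_force: [0.9, 0.6, -0.3]
opening: 0.921
t 22.8 pos [421.2  14.1 172. ] open 79.8 F [-0.3 -0.4  0.1]
heading 1.319 q7 -0.44 dp [ 0.    0.03 -0.12] ang [ 0.01 -0.   -0.01] rows 0.1
7018 [430.16473045  54.2633785   35.95032441]
```

View pics/w18.png

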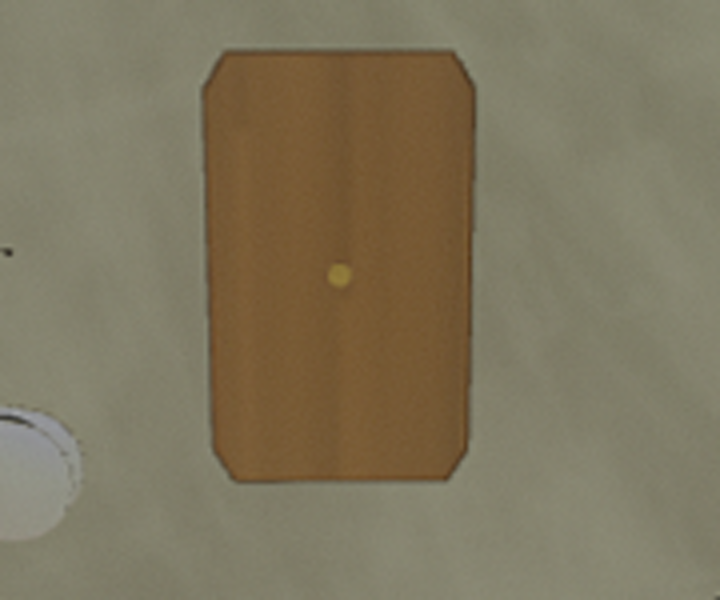

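View pics/s18.png

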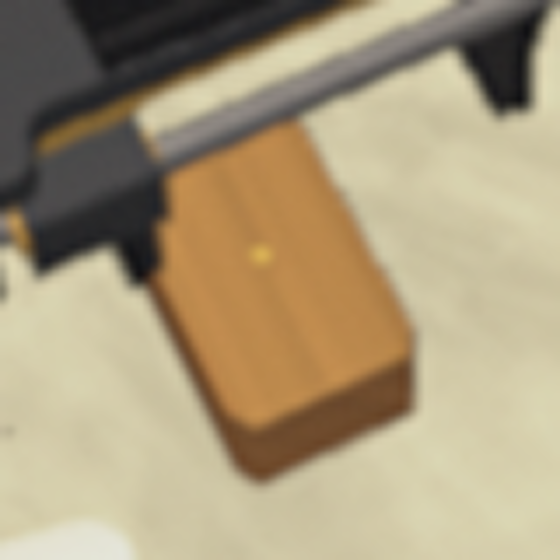

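Run:
```python
from h import *
f=frame("wrist");print('dot',bp(f,(284.75,158.75),36)); s=frame("scene");print('scene',bp(s,(220+260/7,260+255/7),36))
go(430,51.5,33,1.319)
```

```text
dot [429.61500238  51.83494252]
scene [428.86490208  49.81500045]
t 22.95 pos [420.7  13.9 171.5] open 80.3 F [-0.8  0.2  0.1]
heading 1.32 q7 -0.43 dp [ 1.56 -0.01  5.54] ang [0.   0.01 0.  ] rows 2.3
```

```bash
python3 -m creep '[{"angular":[0,0,0],"dp":[0.7,-0.04,1],"claw":80},{"angular":[0,0,0],"dp":[1.51,-0.04,2.5],"claw":80},{"angular":[0,0,0],"dp":[1.51,-0.04,4],"claw":78},{"angular":[0,0,0],"dp":[1.51,-0.04,5],"claw":74},{"angular":[0,0,0],"dp":[1.51,-0.04,5.5],"claw":70},{"angular":[0,0,0],"dp":[1.51,-0.04,5.5],"claw":66},{"angular":[0,0,0],"dp":[1.51,-0.04,5.5],"claw":62},{"angular":[0,0,0],"dp":[1.51,-0.04,5.5],"claw":62}]'
python3 - <<'E'
from h import *
for n in("side",):
    f=frame(n);u,v=proj(f,(431,48,20))[0].astype(int)
    cv2.imwrite(f"pics/g19{n}.png",cv2.resize(f['img'][max(0,v-60):v+60,max(0,u-75):u+75,::-1],None,fx=4,fy=4,interpolation=cv2.INTER_CUBIC))
go(429.3,50.8,33,1.32)
E
```

```text
time: 23.95
ee_pos: [429.3, 50.6, 35.0]
orientation: [2.482, 1.925, 0.003]
contact_force: [0.3, 1.1, -0.2]
opening: 0.721
t 24.0 pos [429.2  50.6  34.9] open 62.7 F [ 0.4 -0.   0.6]
heading 1.319 q7 -0.36 dp [0.01 0.   0.08] ang [ 0.01 -0.01 -0.  ] rows 0.0
```

View pics/g19side.png

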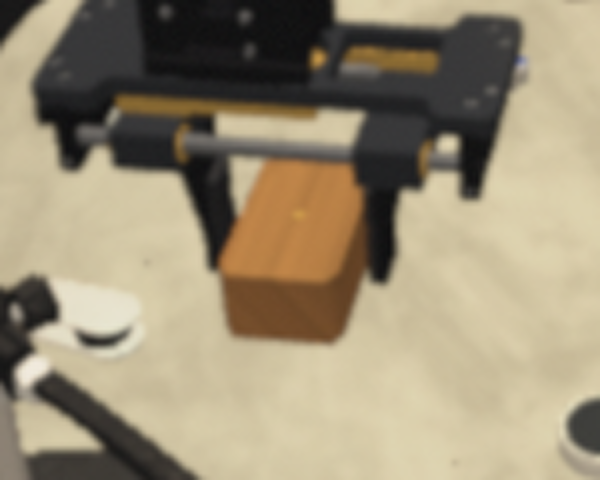

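```bash
python3 -m creep '[{"angular":[0,0,0],"dp":[0,0,0.1],"claw":60},{"angular":[0,0,0],"dp":[0,0,0.1],"claw":46},{"angular":[0,0,0],"dp":[0,0,0.1],"claw":46},{"angular":[0,0,0],"dp":[0,0,0.1],"claw":46},{"angular":[0,0,0],"dp":[0,0,-0.2],"claw":46},{"angular":[0,0,0],"dp":[0,0,-0.9],"claw":46},{"angular":[0,0,0],"dp":[0,0,-1.9],"claw":46},{"angular":[0,0,0],"dp":[0,0,-2.9],"claw":46}]'
python3 - <<'E'
from h import *
f=frame("side");cv2.imwrite("pics/s20.png",f['img'][:,:,::-1])
go(660,-55,125,2.72)
E
```

```text
time: 25.0
ee_pos: [428.2, 50.2, 107.6]
orientation: [-2.483, -1.925, 0.0]
contact_force: [-0.4, -0.8, -1.2]
opening: 0.596
t 25.05 pos [430.5  50.6 110.6] open 52.1 F [1.6 0.1 2.1]
heading 1.319 q7 -0.45 dp [-1.8   9.95 -0.54] ang [  0.04   0.   -10.04] rows 7.5
```

View pics/s20.png

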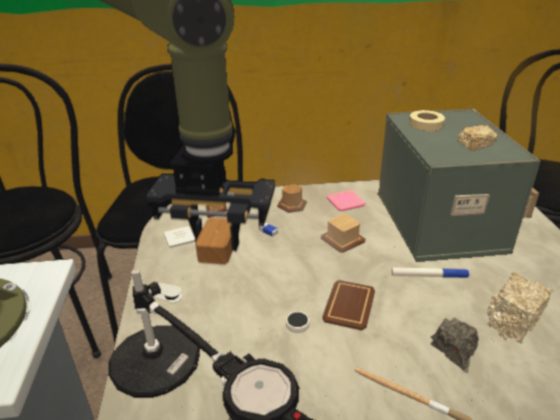

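```bash
python3 -m creep '[{"angular":[0,0,0],"dp":[0,0.3,-0.6],"claw":46},{"angular":[0,0,-0.5],"dp":[-0.2,1,-0.9],"claw":46},{"angular":[0,0,-1.4],"dp":[-0.4,2,-0.9],"claw":46},{"angular":[0,0,-2.4],"dp":[-0.6,3.2,-0.9],"claw":46},{"angular":[0,0,-3.4],"dp":[-0.8,4.4,-0.9],"claw":46},{"angular":[0,0,-4.5],"dp":[-1,5.6,-0.9],"claw":46},{"angular":[0,0,-5.6],"dp":[-1.2,6.7,-0.9],"claw":46},{"angular":[0,0,-6.7],"dp":[-1.4,7.7,-0.9],"claw":46}]'
python3 - <<'E'
from h import *
go(660,-55,132,2.72)
E
```

```text
time: 26.05
ee_pos: [607.1, -32.0, 128.3]
orientation: [-1.34, -2.841, 0.002]
contact_force: [0.2, -0.0, -0.8]
opening: 0.597
t 26.05 pos [607.1 -32.  128.3] open 51.9 F [ 0.2 -0.  -0.8]
heading 2.26 q7 0.87 dp [-2.06  1.05 -0.15] ang [-0.01 -0.   -3.29] rows 2.5
```

```bash
python3 -m creep '[{"angular":[0,0,-0.8],"dp":[-0.5,0.3,0],"claw":46},{"angular":[0,0,-1.7],"dp":[-1,0.6,0],"claw":46},{"angular":[0,0,-2.5],"dp":[-1.5,0.8,0],"claw":46},{"angular":[0,0,-3.1],"dp":[-1.9,0.9,0],"claw":46},{"angular":[0,0,-3.3],"dp":[-2,0.9,0],"claw":46},{"angular":[0,0,-3.3],"dp":[-2,0.9,0],"claw":46},{"angular":[0,0,-3.3],"dp":[-2,0.9,0],"claw":46},{"angular":[0,0,-3.3],"dp":[-2,0.9,0],"claw":46}]'
python3 - <<'E'
from h import *
f=gray(frame("wrist"));cv2.imwrite("pics/w21.png",f['img'][:,:,::-1])
go(637,-39,42,2.72)
for r in(2,4):
  x=fit('long',[f],(637.5,-39,1.15),8,sc_line,rng=r,th=.06);print(x);print(proj(f,place(SH['long'],x[0],8)).round())
E
```

```text
time: 27.05
ee_pos: [655.1, -55.5, 129.1]
orientation: [-0.664, -3.071, -0.001]
contact_force: [-1.0, -0.2, -2.1]
opening: 0.595
t 27.1 pos [655.1 -55.6 129.2] open 51.4 F [-0.4  0.3 -1.6]
heading 2.716 q7 1.36 dp [0.93 0.3  3.49] ang [ 0.   -0.   -0.03] rows 1.4
(array([657.16026323, -35.10429113,   1.14444457]), np.float64(-17.713233947753906))
[[343. 254.]
 [348. 146.]
 [276. 146.]
 [277. 254.]]
(array([657.14589705, -35.13734655,   1.14436158]), np.float64(-17.714778900146484))
[[343. 254.]
 [347. 146.]
 [276. 146.]
 [277. 254.]]
```

View pics/w21.png

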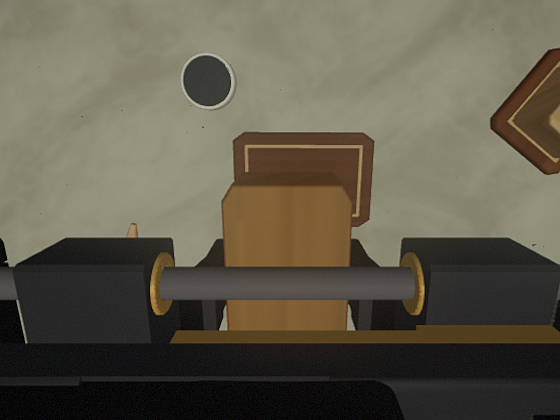

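```bash
python3 - <<'E'
from h import *
w=gray(frame("wrist"));f=gray(frame("scene"));g=gray(frame("side"))
cv2.imwrite("pics/s22.png",f['img'][200:320,310:440,::-1].repeat(4,0).repeat(4,1))
for fr in([f],[g]): print(fit('long',fr,(637.5,-39,-.42),8,sc_line,rng=3,th=.1))
# wrist: inlay far edge & right edge
a=bp(w,(246,146),8);b=bp(w,(361,146),8);c=bp(w,(358,215),8);print(a,b,c,np.arctan2(*(b-a)[::-1]),np.arctan2(*(c-b)[::-1]),np.linalg.norm(b-a))
E
python3 -m creep '[{"angular":[0,0,0.5],"dp":[0,0,0],"claw":46},{"angular":[0,0,1.5],"dp":[0,0,0],"claw":46},{"angular":[0,0,2.7],"dp":[0.2,0.1,0],"claw":46},{"angular":[0,0,3.9],"dp":[0.4,0.15,0],"claw":46},{"angular":[0,0,5.1],"dp":[0.6,0.2,0],"claw":46},{"angular":[0,0,6.3],"dp":[0.8,0.25,0],"claw":46},{"angular":[0,0,7.5],"dp":[0.9,0.3,0],"claw":46},{"angular":[0,0,8.7],"dp":[0.93,0.3,0],"claw":46}]'
```

```text
(array([ 6.38877577e+02, -3.61964459e+01, -4.28391684e-01]), np.float64(-35.369205474853516))
(array([ 6.39120524e+02, -3.79101325e+01, -4.29010594e-01]), np.float64(-35.329071044921875))
[598.99817774 -61.71278726] [633.77089207  14.84326909] [681.6467742   -6.36626002] 1.1444448469779351 -0.4170264606819272 84.08312212786775
time: 28.25
ee_pos: [637.0, -39.1, 129.2]
orientation: [-2.303, -2.137, -0.001]
contact_force: [-0.3, -0.1, -0.7]
opening: 0.599
```

View pics/s22.png

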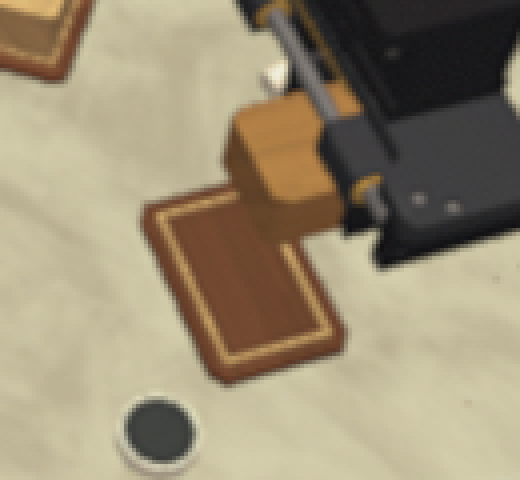

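Run:
```python
from h import *
go(639.2,-36.3,40.4,1.144)
```

```text
t 28.25 pos [637.  -39.1 129.2] open 52.1 F [-0.3 -0.1 -0.7]
heading 1.496 q7 0.19 dp [0.11 0.08 3.55] ang [ 0.   -0.    2.52] rows 1.9
```

```bash
python3 -m creep '[{"angular":[0,0,0.9],"dp":[0.11,0.08,0],"claw":46},{"angular":[0,0,1.9],"dp":[0.11,0.08,0.4],"claw":46},{"angular":[0,0,2.52],"dp":[0.11,0.08,1.2],"claw":46},{"angular":[0,0,2.52],"dp":[0.11,0.08,2.1],"claw":46},{"angular":[0,0,2.52],"dp":[0.11,0.08,2.8],"claw":46},{"angular":[0,0,2.52],"dp":[0.11,0.08,3.2],"claw":46},{"angular":[0,0,2.52],"dp":[0.11,0.08,3.2],"claw":46},{"angular":[0,0,2.52],"dp":[0.11,0.08,3.2],"claw":46}]'
python3 - <<'E'
from h import *
for n in("side","scene"):
    f=frame(n);u,v=proj(f,(639,-37,30))[0].astype(int)
    cv2.imwrite(f"pics/g23{n}.png",cv2.resize(f['img'][max(0,v-50):v+50,max(0,u-60):u+60,::-1],None,fx=5,fy=5,interpolation=cv2.INTER_CUBIC))
f=frame("wrist");cv2.imwrite("pics/w23.png",f['img'][:,:,::-1])
go(639.2,-36.3,40.4,1.144)
E
```

```text
time: 29.25
ee_pos: [639.9, -37.2, 49.8]
orientation: [2.637, 1.707, 0.002]
contact_force: [-0.0, 0.5, -0.8]
opening: 0.598
t 29.4 pos [639.9 -37.   49.9] open 52.0 F [-0.   0.2 -0.5]
heading 1.149 q7 -0.08 dp [ 0.01 -0.04  0.38] ang [ 0.01 -0.01  0.04] rows 0.2
```

View pics/g23side.png

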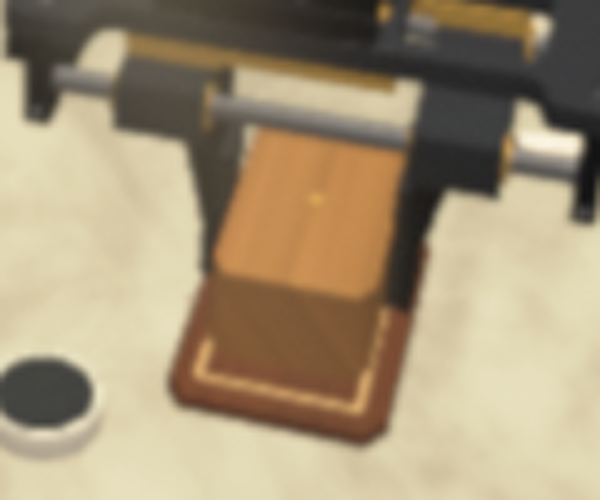

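View pics/g23scene.png

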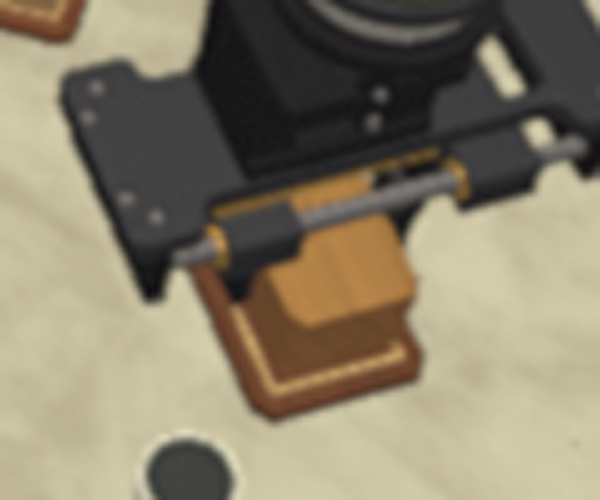

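View pics/w23.png

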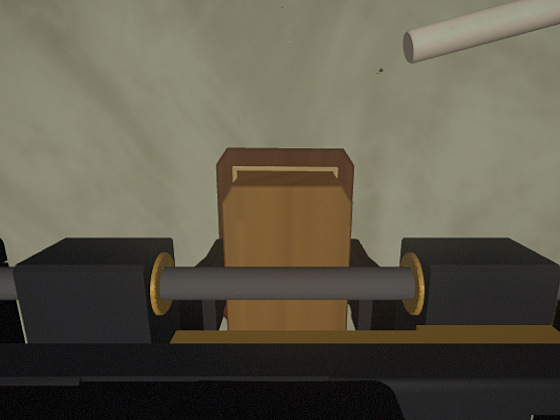

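```bash
python3 -m creep '[{"angular":[0,0,0.04],"dp":[0.03,-0.03,0.2],"claw":46},{"angular":[0,0,0.04],"dp":[0.03,-0.03,0.35],"claw":46},{"angular":[0,0,0.04],"dp":[0.03,-0.03,0.38],"claw":46},{"angular":[0,0,0.04],"dp":[0.03,-0.03,0.38],"claw":54},{"angular":[0,0,0.04],"dp":[0.03,-0.03,0.38],"claw":66},{"angular":[0,0,0.04],"dp":[0.03,-0.03,0.38],"claw":70},{"angular":[0,0,0.04],"dp":[0.03,-0.03,0],"claw":70},{"angular":[0,0,0.04],"dp":[0.03,-0.03,-1.5],"claw":72}]'
python3 -m creep '[{"angular":[0,0,0],"dp":[0,0,-1.5],"claw":72},{"angular":[0,0,0],"dp":[0,0,-3],"claw":72},{"angular":[0,0,0],"dp":[-1,0,-4.5],"claw":72},{"angular":[0,0,0],"dp":[-2,0,-5],"claw":72},{"angular":[0,0,0],"dp":[-3.5,0,-5],"claw":72},{"angular":[0,0,0],"dp":[-4,0,-5],"claw":72},{"angular":[0,0,0],"dp":[-4,0,-5],"claw":72},{"angular":[0,0,0],"dp":[-4,0,-5],"claw":72}]'
python3 - <<'E'
from h import *
B=dict(skew=(418.7,298.5,.08),hex=(586.3,295.8,-.41),square=(669.7,150,.51),long=(639.3,-36,-.427))
for n in("scene","side","wrist"):
    f=frame(n);im=f['img'][:,:,::-1].copy();cv2.imwrite(f"pics/f{n}.png",im)
    if n!="wrist":
        rows=[]
        for k,b in B.items():
            big=cv2.resize(im,None,fx=4,fy=4,interpolation=cv2.INTER_CUBIC)
            cv2.polylines(big,[np.int32(4*(proj(f,place(SH[k],b,44))+.5))],True,(0,255,0),1)
            cv2.polylines(big,[np.int32(4*(proj(f,place(SH[k],b,8))+.5))],True,(255,0,255),1)
            u,v=(4*proj(f,(b[0],b[1],25))[0]).astype(int);u=max(u,150);v=max(v,140);rows.append(big[v-140:v+140,u-150:u+150])
        cv2.imwrite(f"pics/chk{n}.png",np.vstack([np.hstack(rows[:2]),np.hstack(rows[2:])]))
s=env.read_state();print(s['time'],s['ee_pos'])
E
```

```text
time: 30.4
ee_pos: [637.3, -35.7, 85.5]
orientation: [-2.64, -1.699, 0.006]
contact_force: [1.5, -1.0, 0.5]
opening: 0.813
time: 31.4
ee_pos: [598.0, -125.1, 210.9]
orientation: [-2.639, -1.702, 0.0]
contact_force: [0.1, -0.2, -0.0]
opening: 0.829
31.55 [ 598.0305225  -125.41205001  211.15116246]
```

View pics/chkscene.png

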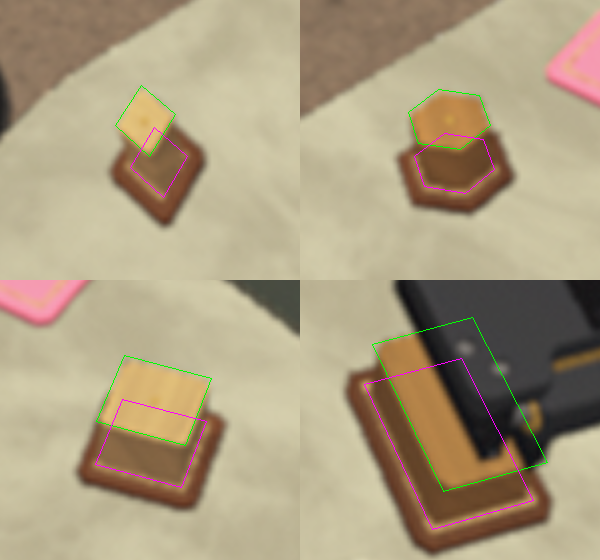

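View pics/chkside.png

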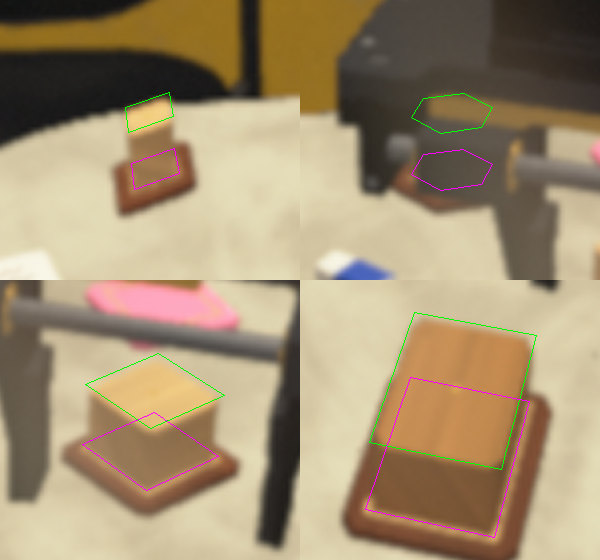

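View pics/fscene.png

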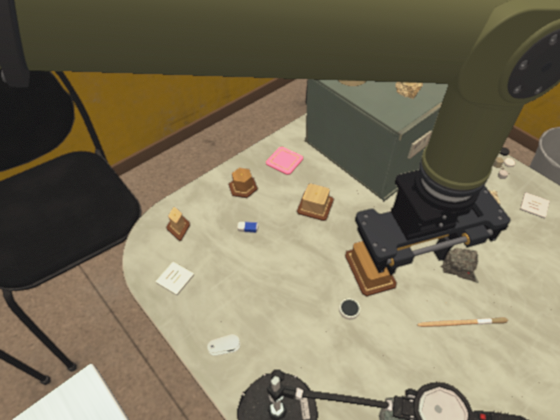

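The enlarged crops show all four blocks upright on their boards, within about 3 mm of the outlines. In the scene view the eraser (248,227) and magnet (349,309) are where they were at the start, and the gripper is clear.

```bash
python3 -c "
from cell import env
print(env.hand_in())"
```

```text
the job is handed in; nothing more can be done
None
```

I took the tower apart from the top down: skew, hex, square, then long. Each block now stands released on its own board, turned to match the outline. I handed the job in at about 31.6 s; no verdict was reported.

**Final checks:** In the last pictures every block is upright and looks within about 2–3 mm of its outline, with the sides lined up. The eraser and magnet appear in the same pixels as at the start. The gripper was clear of everything, at TCP z ≈ 211 mm.

**Disagreements:**
- **Cameras:** the wrist and scene cameras differed by about 2–4 mm in position, so I used values in between.
- **Long board:** my first fit of this board was 90° wrong. The wrist view showed it before I lowered the block, and I turned the block back.
- **Partly hidden views:** in the last pictures the gripper covered the hex block in the side view and part of the long block in the scene view. I checked each of those two in the other camera only.

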